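# Fill the nozzle carrier and hold it up

### The arm

A 6-joint arm with a two-finger parallel gripper is mounted at the origin on the work surface; the furniture and walls round the work are solid. World frame = base frame: x ahead of the robot, y to its left, z up, the work surface at z = 0. Lengths are in mm, angles in rad, forces in N, time in s.
With the tool pointing down it reaches from about 350 to 975 mm from the base axis. Payload 7.1 kg.
Tool frame: the origin (TCP) lies at the very end of the fingers, on their centre line; the grasp point (between the pads) lies 19 mm behind it; x points along the fingers, z is the direction in which the jaws open and shut, and the axes are right-handed (so a half turn about x gives the same grasp; the last joint's range is limited). The gripper opens to 88 mm and grips with 3 to 60 N. Pads are 20 mm wide; open, the fingers measure 115 mm over their backs; the gripper's body (75 mm by 178 mm) begins 61 mm behind the grasp point.
Start: joints at [1.316, 0.423, 1.63, -0, 1.089, -0.019], TCP at [145.982, 607.696, 222.675] pointing down, gripper open.
Joint ranges: [-3, 3], [-0.9, 2.11], [0.09, 2.58], [-1.31, 4.45], [0.11, 2.69], [-2.54, 2.54]. Speed limits (rad/s): [2.39, 2.39, 3.01, 3.14, 3.14, 3.14].

### API

Orientations are given as a rotation vector (axis times angle).
In Python, from workcell import * gives the robot as it stands.
- The arm moves only by the shell command python3 -m crank 'ROWS'. ROWS is JSON, a list of rows, each a list of 3 entries, a list of its own where there are three numbers: the shift along the tool's x, y, z in cm, then the turn, a rotation vector about the tool's x, y, z in degrees, then the finger opening in cm, from 0 to 8.78. In form: [[[dx, dy, dz], [rx, ry, rz], claw], ...]. A call has 1 to 5 rows; each row shifts and turns the commanded pose from where the row before left it, along the tool's axes as they then stand; what a row does not reach is not made up. A row lasts 1/8 s, in which the tool goes at most 62.5 mm and 10.7 degrees, less where a joint would pass 70% of its speed; a pose out of reach is approached as far as the arm can. A call with a gripper value outside its range is refused whole. The fingers move at their own pace and stop on an object; the grip force is fixed at half the most. Time passes only in rows, so rows that do not move let the fingers close. It gives the time, the measured TCP pose, the force and the opening at its end, in the units of the state.
- get_obs(): the state, without advancing time (a new reading comes with each control period).
- get_image(name): name is "scene" or "top"; returns a dict with "pixels" (400x640x3 uint8, red, green, blue), "mtx" (3x3 intrinsics, pixels), "D" ([k1, k2, p1, p2, k3] as OpenCV has them; the pictures are not rectified), "view" (4x4, takes a point from world to camera coordinates). Camera axes: x right, y down, z forward; pixel columns grow to the right and rows downward; lengths in mm; the calibration is good to about 2 mm. A picture is of the moment at which its call begins. There is no depth.
- close_job(): hands the job in, once; it reports no verdict.
The state is a dict: "t": time; "qpos": joint angles; "qvel": joint speeds; "joint_torque": joint torques, N m; "ee_pos": TCP position; "orientation": TCP orientation; "ft_force": force on the tool from outside, world axes, zero at the start; "moment": the same for the moment, N m; "width": finger opening in mm.
Only numpy, scipy, OpenCV 4.12 (cv2) and the standard library are available. Lean on these libraries where they do the work, as an engineer would, in place of code of your own. Each camera call takes 0.05 s, during which the arm holds its last target.

### The job

Two of the four pockets in the wooden nozzle carrier are empty: stand the two spare copper nozzles from the table in them, right to the bottom and upright like the other two, which stay where they are. Then, with the set complete, lift the carrier by its red handle about 12 cm clear of the table and finish while holding it there, level and still, with all four nozzles in it. Leave the other things on the table alone.

Things in the scene. Friction and masses are not known exactly. Their poses are not given: they have to be found in the camera images.
- carrier: Loose wooden block 150 x 150 mm, 32 mm tall, about 0.42 kg empty (varies), with four square pockets near its corners and a red-gripped strap handle standing over its middle. Origin at the centre of its underside, z up; the handle's bar runs along its own y. It stands flat on the table and can be pushed about.
- handle (a point): Centre of the red grip bar of the carrier, 78 mm above the carrier's underside, over its middle. The bar has upright flat sides, 18 mm wide (carrier x), 18 mm tall, 62 mm long (carrier y); its top is 87 mm above the underside. Steel legs at its two ends, clear space of 37 mm under the bar.
- pocket_1 (a point): The carrier's pocket, a square blind hole 24 x 24 mm, its sides along the carrier's x and y, 26 mm deep; this point is the centre of its floor, 6 mm above the carrier's underside and 26 mm below its top face; at carrier-frame x, y = (+48, +48) mm. It may be empty or hold a nozzle.
- pocket_2 (a point): The carrier's pocket, a square blind hole 24 x 24 mm, its sides along the carrier's x and y, 26 mm deep; this point is the centre of its floor, 6 mm above the carrier's underside and 26 mm below its top face; at carrier-frame x, y = (+48, -48) mm. It may be empty or hold a nozzle.
- pocket_3 (a point): The carrier's pocket, a square blind hole 24 x 24 mm, its sides along the carrier's x and y, 26 mm deep; this point is the centre of its floor, 6 mm above the carrier's underside and 26 mm below its top face; at carrier-frame x, y = (-48, -48) mm. It may be empty or hold a nozzle.
- pocket_4 (a point): The carrier's pocket, a square blind hole 24 x 24 mm, its sides along the carrier's x and y, 26 mm deep; this point is the centre of its floor, 6 mm above the carrier's underside and 26 mm below its top face; at carrier-frame x, y = (-48, +48) mm. It may be empty or hold a nozzle.
- nozzle_1: Copper torch nozzle standing upright: a tube 21 mm in diameter, 62 mm tall, about 50 g, straight for its lower 45 mm, then tapering to 16 mm at the top. Origin at the centre of its underside, z up. At the start it stands in one of the carrier's pockets; which one varies. In a pocket its top stands 68 mm above the table.
- nozzle_2: Copper torch nozzle standing upright: a tube 21 mm in diameter, 62 mm tall, about 50 g, straight for its lower 45 mm, then tapering to 16 mm at the top. Origin at the centre of its underside, z up. At the start it stands in one of the carrier's pockets; which one varies. In a pocket its top stands 68 mm above the table.
- nozzle_3: Copper torch nozzle standing upright: a tube 21 mm in diameter, 62 mm tall, about 50 g, straight for its lower 45 mm, then tapering to 16 mm at the top. Origin at the centre of its underside, z up. A spare: at the start it stands on the table beside the carrier.
- nozzle_4: Copper torch nozzle standing upright: a tube 21 mm in diameter, 62 mm tall, about 50 g, straight for its lower 45 mm, then tapering to 16 mm at the top. Origin at the centre of its underside, z up. A spare: at the start it stands on the table beside the carrier.
- toggle_clamp: Bystander, fixed: hold-down toggle clamp with a red handle at the back of the table, about 217 mm long (along the table's y), 60 mm wide, 154 mm tall. Its red handle points up and to the left; its clamping arm, about 65 mm high, is on the right.
- angle_iron: Bystander: rusty angle iron offcut, 40 x 180 x 40 mm, at the back left.
- weld_magnet: Bystander: red welding magnet lying flat, 55 x 110 x 16 mm, at the left edge.
- steel_block: Bystander: light grey ground steel block, 40 x 50 x 40 mm, in the far left corner.
There are look-alikes about, which are no part of the job. Leave any pink look-alike of the nozzle_3 alone. Leave any black look-alike of the nozzle_4 alone.

How it is judged (in metres and radians):
On the way:
1. all four nozzles sit in pockets, let go, while the carrier stands on the table ((distance between nozzle_1 and pocket_1 below 0.008 m or distance between nozzle_1 and pocket_2 below 0.008 m or distance between nozzle_1 and pocket_3 below 0.008 m or distance between nozzle_1 and pocket_4 below 0.008 m) and (distance between nozzle_2 and pocket_1 below 0.008 m or distance between nozzle_2 and pocket_2 below 0.008 m or distance between nozzle_2 and pocket_3 below 0.008 m or distance between nozzle_2 and pocket_4 below 0.008 m) and (distance between nozzle_3 and pocket_1 below 0.008 m or distance between nozzle_3 and pocket_2 below 0.008 m or distance between nozzle_3 and pocket_3 below 0.008 m or distance between nozzle_3 and pocket_4 below 0.008 m) and (distance between nozzle_4 and pocket_1 below 0.008 m or distance between nozzle_4 and pocket_2 below 0.008 m or distance between nozzle_4 and pocket_3 below 0.008 m or distance between nozzle_4 and pocket_4 below 0.008 m) and height (world z) of carrier below 0.01 m and contact force between each of nozzle_3, nozzle_4 and the fingers below 0.2 N), for 0.2 s.
At the end, for the whole second after the job is handed in: The carrier's underside is 80 to 180 mm above the table, held by the fingers and not resting on the clamp, the angle iron or the steel block, tilted less than 0.12 rad, slower than 0.02 m/s and 0.15 rad/s, with each of the four nozzles within 8 mm of the floor centre of a pocket ((distance between nozzle_1 and pocket_1 below 0.008 m or distance between nozzle_1 and pocket_2 below 0.008 m or distance between nozzle_1 and pocket_3 below 0.008 m or distance between nozzle_1 and pocket_4 below 0.008 m) and (distance between nozzle_2 and pocket_1 below 0.008 m or distance between nozzle_2 and pocket_2 below 0.008 m or distance between nozzle_2 and pocket_3 below 0.008 m or distance between nozzle_2 and pocket_4 below 0.008 m) and (distance between nozzle_3 and pocket_1 below 0.008 m or distance between nozzle_3 and pocket_2 below 0.008 m or distance between nozzle_3 and pocket_3 below 0.008 m or distance between nozzle_3 and pocket_4 below 0.008 m) and (distance between nozzle_4 and pocket_1 below 0.008 m or distance between nozzle_4 and pocket_2 below 0.008 m or distance between nozzle_4 and pocket_3 below 0.008 m or distance between nozzle_4 and pocket_4 below 0.008 m) and height (world z) of carrier between 0.08 and 0.18 m and angle between carrier's own z axis and vertical below 0.12 rad and linear speed of carrier below 0.02 m/s and angular speed of carrier below 0.15 rad/s and contact force between carrier and the fingers above 2 N and contact force between carrier and toggle_clamp below 0.2 N and contact force between carrier and angle_iron below 0.2 N and contact force between carrier and steel_block below 0.2 N); the arm keeps its last pose, push and grip.
It fails at once if the carrier is lifted while a nozzle is not in its pocket (height (world z) of carrier above 0.03 m and not ((distance between nozzle_1 and pocket_1 below 0.008 m or distance between nozzle_1 and pocket_2 below 0.008 m or distance between nozzle_1 and pocket_3 below 0.008 m or distance between nozzle_1 and pocket_4 below 0.008 m) and (distance between nozzle_2 and pocket_1 below 0.008 m or distance between nozzle_2 and pocket_2 below 0.008 m or distance between nozzle_2 and pocket_3 below 0.008 m or distance between nozzle_2 and pocket_4 below 0.008 m) and (distance between nozzle_3 and pocket_1 below 0.008 m or distance between nozzle_3 and pocket_2 below 0.008 m or distance between nozzle_3 and pocket_3 below 0.008 m or distance between nozzle_3 and pocket_4 below 0.008 m) and (distance between nozzle_4 and pocket_1 below 0.008 m or distance between nozzle_4 and pocket_2 below 0.008 m or distance between nozzle_4 and pocket_3 below 0.008 m or distance between nozzle_4 and pocket_4 below 0.008 m))).
It fails at once if the carrier is tipped over by more than 0.4 rad (angle between carrier's own z axis and vertical above 0.4 rad).
It fails at once if nozzle 1 is taken out of its pocket (not (distance between nozzle_1 and pocket_1 below 0.008 m or distance between nozzle_1 and pocket_2 below 0.008 m or distance between nozzle_1 and pocket_3 below 0.008 m or distance between nozzle_1 and pocket_4 below 0.008 m)).
It fails at once if nozzle 2 is taken out of its pocket (not (distance between nozzle_2 and pocket_1 below 0.008 m or distance between nozzle_2 and pocket_2 below 0.008 m or distance between nozzle_2 and pocket_3 below 0.008 m or distance between nozzle_2 and pocket_4 below 0.008 m)).
It fails at once if a bystander is pushed more than 30 mm (distance of any of angle_iron, weld_magnet, steel_block from where it was at the start of the episode above 0.03 m).
It also fails if it takes over 69 s, if anything falls off the work surface, if the arm or the gripper's body presses on something with over 40 N, if the wrist force passes 120 N, or if a joint passes its speed limit or range.

## Working session

There is one attempt and no reset: what is moved stays moved. The work goes in short steps, Python scripts to look and compute and a shell command to move; the robot and the scene stay as the last step left them, time stands still between calls to the robot, and variables do not carry over. Pictures are saved under pics/ and viewed, and the job is handed in when it is done.

```bash
mkdir -p pics; ls; python3 - <<'E'
from workcell import *
import cv2
o=get_obs();print(o)
for n in("scene","top"):
    d=get_image(n);cv2.imwrite(f"pics/{n}0.png",d["pixels"][:,:,::-1]);print(n,d["mtx"],d["D"],d["view"])
E
```

```text
pics
{'t': 0.0, 'qpos': array([ 1.31599875e+00,  4.23811312e-01,  1.63067584e+00,  1.28450500e-05,
        1.08861135e+00, -1.90094416e-02]), 'qvel': array([-1.53850977e-03,  3.92120334e-04, -1.07392157e-05,  2.59411336e-05,
        9.31080321e-05, -6.69914212e-04]), 'joint_torque': array([-2.25771299e-03, -5.44612026e+01, -2.73671168e+01,  6.42524217e-02,
        2.27980746e-02, -9.63761227e-05]), 'ee_pos': array([145.84405695, 607.17792405, 221.92570489]), 'orientation': array([-1.03469577,  1.31279505,  1.03319178]), 'ft_force': array([-0.10634648, -0.01325257,  0.9094081 ]), 'moment': array([ 0.00174578,  0.05264392, -0.04008415]), 'width': 87.62382203960067}
scene [[361.11766417   0.         312.49265057]
 [  0.         361.11766417 197.18048071]
 [  0.           0.           1.        ]] [-0.00366246  0.          0.          0.          0.        ] [[ 6.77479030e-01 -7.35532728e-01 -3.71086810e-03 -3.10925437e+02]
 [-5.51722926e-01 -5.04827436e-01 -6.63890859e-01  3.65931364e+02]
 [ 4.86440107e-01  4.51819506e-01 -7.47820270e-01  6.45565696e+02]
 [ 0.00000000e+00  0.00000000e+00  0.00000000e+00  1.00000000e+00]]
top [[453.95505054   0.         314.63913465]
 [  0.         453.95505054 201.39309634]
 [  0.           0.           1.        ]] [0.01701769 0.         0.         0.         0.        ] [[ 2.45850409e-03 -9.99648098e-01  2.64128065e-02  2.61773218e+01]
 [-9.91385692e-01 -5.89530741e-03 -1.30842100e-01  5.23228203e+02]
 [ 1.30951768e-01 -2.58636026e-02 -9.91051315e-01  1.16806903e+03]
 [ 0.00000000e+00  0.00000000e+00  0.00000000e+00  1.00000000e+00]]
```

View pics/scene0.png

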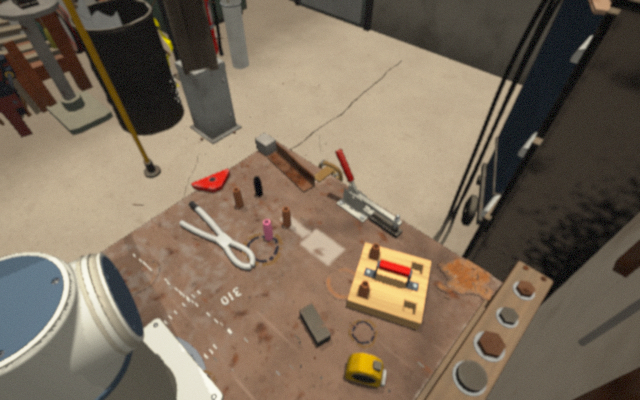

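View pics/top0.png

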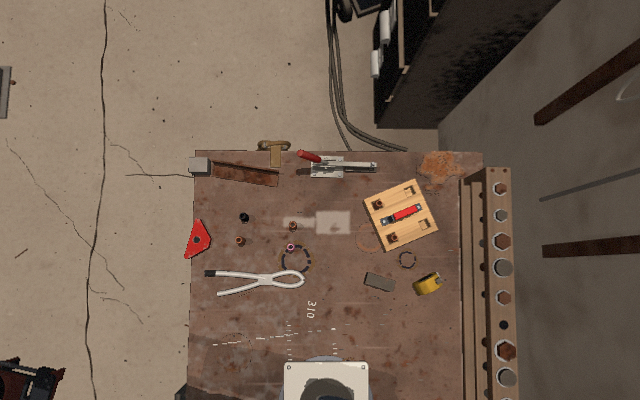

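The top view shows the carrier at about (400,215). The copper spares are near (292,226) and (240,240), the pink look-alike near (290,247), and the black one near (244,217). I'll zoom in next.

```bash
python3 - <<'E'
import cv2
t=cv2.imread("pics/top0.png");s=cv2.imread("pics/scene0.png")
def z(im,x,y,w,h,k,n):cv2.imwrite(n,cv2.resize(im[y:y+h,x:x+w],None,fx=k,fy=k,interpolation=cv2.INTER_CUBIC))
z(t,350,170,100,90,6,"pics/z1.png")
z(t,225,200,90,60,8,"pics/z2.png")
z(s,330,230,115,105,5,"pics/z3.png")
z(s,220,170,90,75,7,"pics/z4.png")
E
```

```text
(no output)
```

View pics/z1.png

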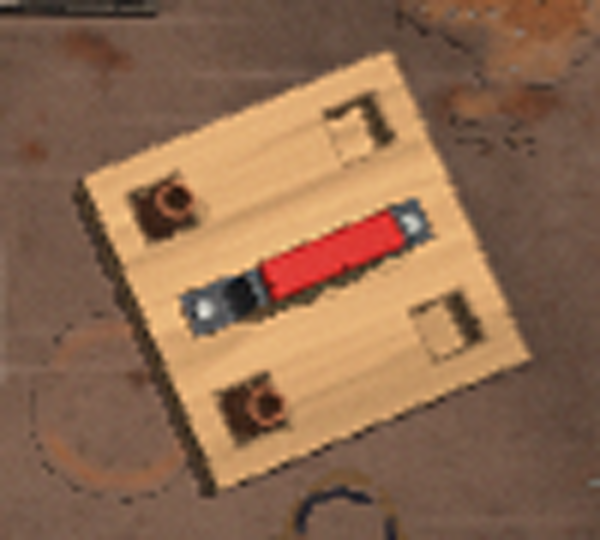

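View pics/z2.png

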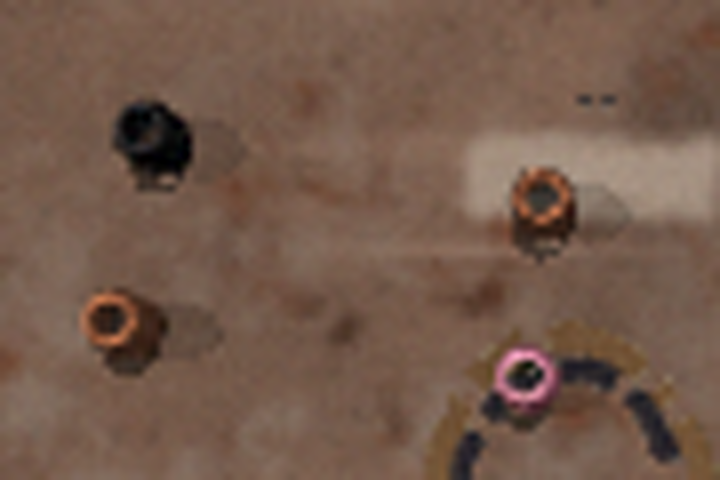

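View pics/z3.png

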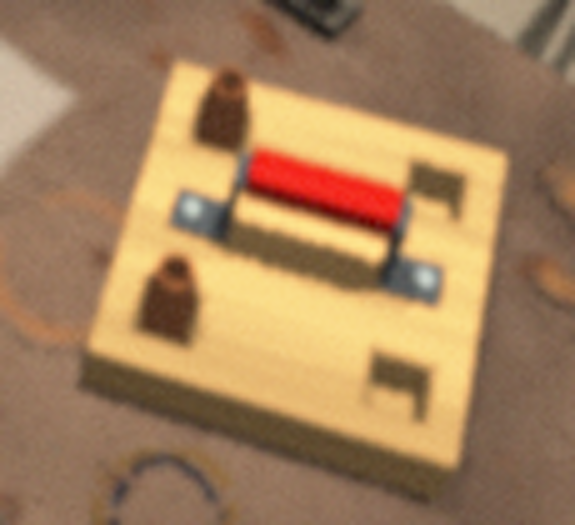

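View pics/z4.png

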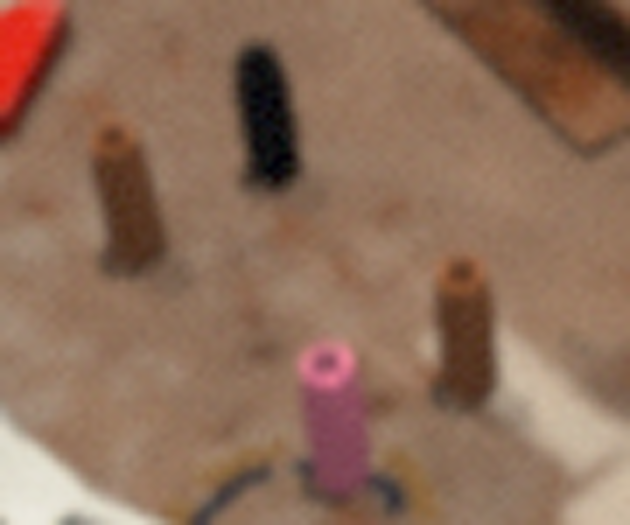

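The empty pockets are the two on the carrier's right side (top view, near (409,191) and (424,225)). Both spares stand upright.

```bash
cat > h.py <<'E'
from workcell import *
import cv2, numpy as np
from scipy.spatial.transform import Rotation as R
def und(d,p):
    return cv2.undistortPoints(np.float64(p).reshape(-1,1,2),d["mtx"],np.float64(d["D"])).reshape(-1,2)
def ray(d,p):
    V=np.array(d["view"]);u=und(d,p);r=np.c_[u,np.ones(len(u))]@V[:3,:3]
    return -V[:3,:3].T@V[:3,3],r
def plane(d,p,z):
    c,r=ray(d,p);return c+r*((z-c[2])/r[:,2])[:,None]
def tri(a,pa,b,pb):
    A=np.array(a["view"])[:3];B=np.array(b["view"])[:3]
    X=cv2.triangulatePoints(A,B,und(a,pa).T,und(b,pb).T);return (X[:3]/X[3]).T
def proj(d,P):
    V=np.array(d["view"]);return cv2.projectPoints(np.float64(P).reshape(-1,1,3),cv2.Rodrigues(V[:3,:3])[0],V[:3,3],d["mtx"],np.float64(d["D"]))[0].reshape(-1,2)
def big(m):
    c,_=cv2.findContours(m,cv2.RETR_EXTERNAL,cv2.CHAIN_APPROX_NONE);return max(c,key=cv2.contourArea)
def hsv(d):return cv2.cvtColor(d["pixels"],cv2.COLOR_RGB2HSV)
def save(d,n,x,y,w,h,k,pts=()):
    im=d["pixels"][y:y+h,x:x+w,::-1];im=cv2.resize(im,None,fx=k,fy=k,interpolation=cv2.INTER_CUBIC)
    for p in pts:cv2.circle(im,tuple(int(round((v+.5-o)*k)) for v,o in zip(p,(x,y))),3,(0,255,0),1)
    cv2.imwrite("pics/"+n,im)
E
python3 - <<'E'
from h import *
t=get_image("top");s=get_image("scene")
q=lambda x,y,x0,y0,k:[x0+(x+.5)/k-.5,y0+(y+.5)/k-.5]
# spares: top rim centre read off zooms
T=[q(541,197,225,200,8),q(111,320,225,200,8),q(526,375,225,200,8)]
S=[q(462,271,220,170,7),q(116,137,220,170,7),q(328,363,220,170,7)]
print("rims A,B,pink",tri(t,T,s,S).round(1)); print(plane(t,T,62).round(1),plane(s,S,62).round(1))
# red bar
bars=[]
for d,(x,y,w,h) in((t,(380,190,60,50)),(s,(370,250,60,40))):
    H=hsv(d);m=np.zeros(H.shape[:2],np.uint8)
    hh=H[y:y+h,x:x+w];m[y:y+h,x:x+w]=(((hh[...,0]<6)|(hh[...,0]>172))&(hh[...,1]>190)&(hh[...,2]>100))*255
    c=big(m);r=cv2.minAreaRect(c);bars.append(r);print("bar",r)
# wood
for n,d,(x,y,w,h) in(("t",t,(355,170,95,90)),("s",s,(335,230,110,100))):
    H=hsv(d);m=np.zeros(H.shape[:2],np.uint8);hh=H[y:y+h,x:x+w]
    m[y:y+h,x:x+w]=((hh[...,0]>12)&(hh[...,0]<30)&(hh[...,1]>90)&(hh[...,2]>150))*255
    m=cv2.morphologyEx(m,cv2.MORPH_OPEN,np.ones((3,3)))
    c=cv2.convexHull(big(m));a=cv2.approxPolyDP(c,5,True)[:,0];print(n,"corners",a.tolist())
    P=plane(d,a,32);print(P.round(1).tolist(),P.mean(0).round(1),np.linalg.norm(P-np.roll(P,1,0),axis=1).round(0))
E
```

```text
rims A,B,pink [[459.6  86.8  63.5]
 [419.9 222.9  63.2]
 [402.5  91.3  63. ]]
[[460.1  86.6  62. ]
 [420.3 222.8  62. ]
 [403.3  90.8  62. ]] [[460.   88.1  62. ]
 [420.1 224.1  62. ]
 [402.2  92.5  62. ]]
bar ((404.6724548339844, 212.06895446777344), (6.434016227722168, 23.241243362426758), 66.80140686035156)
bar ((394.2735900878906, 267.79241943359375), (30.081960678100586, 8.241633415222168), 15.945395469665527)
t corners [[415, 179], [436, 230], [386, 250], [365, 199]]
[[585.6, -240.9, 32.0], [448.9, -293.1, 32.0], [395.8, -159.4, 32.0], [530.6, -105.8, 32.0]] [ 490.2 -199.8   32. ] [146. 146. 144. 145.]
s corners [[365, 241], [431, 261], [421, 322], [345, 298]]
[[531.3, -98.7, 32.0], [587.2, -238.9, 32.0], [451.9, -296.0, 32.0], [390.3, -154.2, 32.0]] [ 490.2 -196.9   32. ] [151. 151. 147. 155.]
```

```bash
cat >> h.py <<'E'
def carrier(d,box,z=32,ret=False):
    x,y,w,h=box;H=hsv(d);m=np.zeros(H.shape[:2],np.uint8);hh=H[y:y+h,x:x+w]
    m[y:y+h,x:x+w]=((hh[...,0]>12)&(hh[...,0]<30)&(hh[...,1]>90)&(hh[...,2]>150))*255
    m=cv2.morphologyEx(m,cv2.MORPH_OPEN,np.ones((3,3)))
    cc=big(m);a=cv2.approxPolyDP(cv2.convexHull(cc),5,True)[:,0].astype(float)
    c=cc[:,0].astype(float);L=[]
    for i in range(len(a)):
        p,q=a[i],a[(i+1)%len(a)];u=(q-p)/np.linalg.norm(q-p);v=c-p
        k=(abs(v@[-u[1],u[0]])<1.6)&(v@u>5)&(v@u<np.linalg.norm(q-p)-5)
        P=plane(d,c[k],z)[:,:2].astype(np.float32)
        vx,vy,x0,y0=cv2.fitLine(P,cv2.DIST_HUBER,0,.01,.01).ravel();L.append((vx,vy,x0,y0))
    an=[np.degrees(np.arctan2(l[1],l[0])) for l in L]
    an=np.array([((b+45)%90)-45 for b in an])
    pts=[]
    for i in range(4):
        l,k=L[i-1],L[i];A=np.c_[l[:2],-np.array(k[:2])];s=np.linalg.solve(A,np.array(k[2:])-np.array(l[2:]))
        pts.append(np.array(l[2:])+s[0]*np.array(l[:2]))
    pts=np.array(pts)
    return pts.mean(0),an,np.linalg.norm(pts-np.roll(pts,1,0),axis=1)
def pockets(c,yaw,z=32):
    M=R.from_euler("z",yaw,degrees=True).as_matrix()
    return np.array([M@[a,b,0]+[c[0],c[1],z] for a,b in((48,48),(48,-48),(-48,-48),(-48,48))])
E
python3 - <<'E'
from h import *
t=get_image("top");s=get_image("scene")
for d,b in((t,(355,170,95,90)),(s,(335,230,110,100))):
    print([v.round(2) for v in carrier(d,b)])
c=np.array([490.2,-198.4]);yaw=21.8
M=R.from_euler("z",yaw,degrees=True).as_matrix()
for d,n,(x,y,w,h),k in((t,"p_t.png",(395,175,45,65),9),(s,"p_s.png",(395,250,45,80),7)):
    pts=[]
    for P in pockets(c,yaw)[1:3]:
        pts+=list(proj(d,[P+M@[12*a,12*b,0] for a in(-1,1) for b in (-1,1)]+[P]))
    save(d,n,x,y,w,h,k,pts)
E
```

```text
[array([ 491.48, -199.77], dtype=float32), array([22.83, 23.04, 23.14, 23.14], dtype=float32), array([147.85, 147.36, 147.04, 147.09], dtype=float32)]
[array([ 490.26, -197.1 ], dtype=float32), array([21.79, 22.85, 23.22, 22.59], dtype=float32), array([155.44, 152.88, 151.63, 153.54], dtype=float32)]
```

View pics/p_t.png

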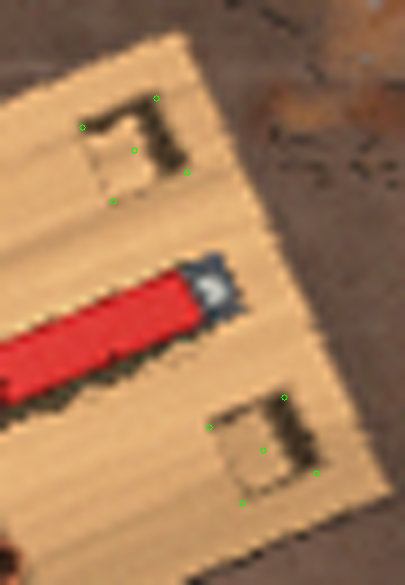

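View pics/p_s.png

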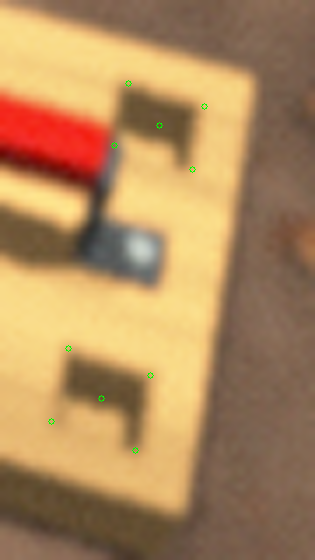

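```bash
cat >> h.py <<'E'
def plan(p,head):
    """shift (cm, tool axes now), turn (deg, tool axes now) to TCP p with jaw along heading (deg)"""
    o=get_obs();Q=R.from_rotvec(o["orientation"]);M=Q.as_matrix()
    best=None
    for k in(0,180):
        a=np.radians(head+k);z=np.array([np.cos(a),np.sin(a),0]);x=np.array([0,0,-1.]);T=np.c_[x,np.cross(z,x),z]
        r=(Q.inv()*R.from_matrix(T)).as_rotvec(degrees=True)
        if best is None or np.linalg.norm(r)<np.linalg.norm(best):best=r
    sh=M.T@(np.array(p)-o["ee_pos"])/10
    print("t %.2f"%o["t"],"pos",o["ee_pos"].round(1),"jaw %.1f"%np.degrees(np.arctan2(M[1,2],M[0,2])),"q",o["qpos"].round(2),"F",o["ft_force"].round(1),"w %.1f"%o["width"])
    print("shift cm",sh.round(2),"turn",best.round(1),"rows>=",round(max(np.linalg.norm(sh)/6.25,np.linalg.norm(best)/10.7),1))
    print("tool axes:",M.round(2).tolist())
E
python3 -c "
from h import *
plan([420.2,223.3,150],23)"
```

```text
t 0.30 pos [145.9 607.5 222.4] jaw 76.5 q [ 1.32  0.42  1.63 -0.    1.09 -0.02] F [-0.3 -0.2 -0.4] w 87.9
shift cm [  7.26 -35.64 -30.95] turn [53.5 -0.   0. ] rows>= 7.6
tool axes: [[-0.0, -0.97, 0.23], [-0.0, 0.23, 0.97], [-1.0, -0.0, -0.0]]
```

```bash
python3 -m crank '[[[0.5,-4,-3.4],[0,0,0],5],[[0.5,-4,-3.4],[0,0,0],5],[[0.5,-4,-3.4],[0,0,0],5],[[0.5,-4,-3.4],[0,0,0],5],[[0.5,-4,-3.4],[0,0,0],5]]'; python3 -m crank '[[[0.5,-4,-3.4],[0,0,0],5],[[0.5,-4,-3.4],[0,0,0],5],[[0,0,0],[10,0,0],5],[[0,0,0],[10,0,0],5],[[0,0,0],[10,0,0],5]]'
python3 -c "
from h import *
plan([420.2,223.3,100],23)"
```

```text
t: 0.92
ee_pos: [301.5, 394.4, 197.7]
orientation: [-1.034, 1.311, 1.034]
ft_force: [0.2, 0.9, -0.5]
width: 50.5
t: 1.55
ee_pos: [362.9, 310.6, 187.7]
orientation: [-0.629, 1.478, 0.629]
ft_force: [-0.3, 0.3, -0.0]
width: 49.9
t 1.55 pos [362.9 310.6 187.7] jaw 46.1 q [ 0.68  0.26  1.98  0.    0.91 -0.12] F [-0.3  0.3 -0. ] w 49.9
shift cm [  8.77 -10.19  -2.32] turn [23.1  0.  -0. ] rows>= 2.2
tool axes: [[0.0, -0.72, 0.69], [0.0, 0.69, 0.72], [-1.0, -0.0, 0.0]]
```

```bash
python3 -m crank '[[[2.8,-5.1,-1.2],[0,0,0],5],[[3,-5.1,-1.1],[0,0,0],5],[[0,0,0],[10,0,0],5],[[0,0,0],[10,0,0],5],[[0,0,0],[3,0,0],5]]'; python3 -m crank '[[[0,0,0],[0,0,0],5]]'
python3 - <<'E'
from h import *
plan([420.2,223.3,27],23)
t=get_image("top");s=get_image("scene")
save(t,"a_t.png",190,150,180,130,4);save(s,"a_s.png",170,120,180,130,4)
E
```

```text
t: 2.17
ee_pos: [421.0, 223.7, 129.6]
orientation: [-0.319, 1.547, 0.319]
ft_force: [-0.2, -0.3, 0.7]
width: 50.2
t: 2.3
ee_pos: [420.9, 223.9, 129.7]
orientation: [-0.322, 1.547, 0.322]
ft_force: [-1.0, -0.1, 0.8]
width: 50.3
t 2.30 pos [420.9 223.9 129.7] jaw 23.5 q [0.46 0.35 2.02 0.   0.77 0.05] F [-1.  -0.1  0.8] w 50.3
shift cm [10.27 -0.03 -0.09] turn [ 0.5  0.  -0. ] rows>= 1.6
tool axes: [[0.0, -0.4, 0.92], [0.0, 0.92, 0.4], [-1.0, 0.0, 0.0]]
```

View pics/a_s.png

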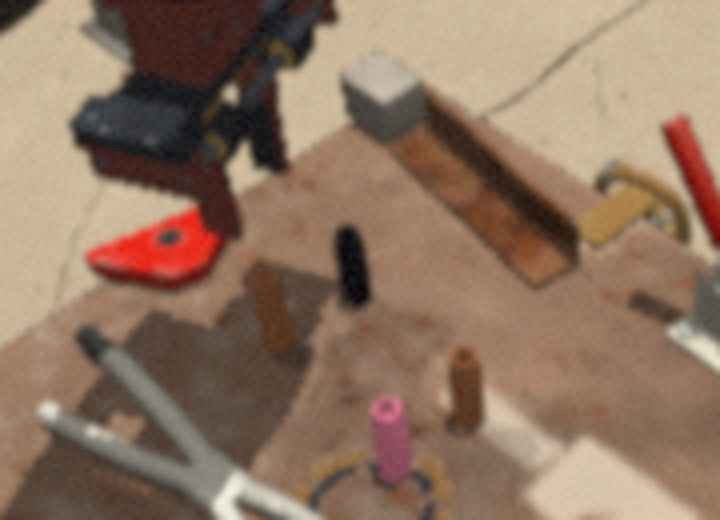

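View pics/a_t.png

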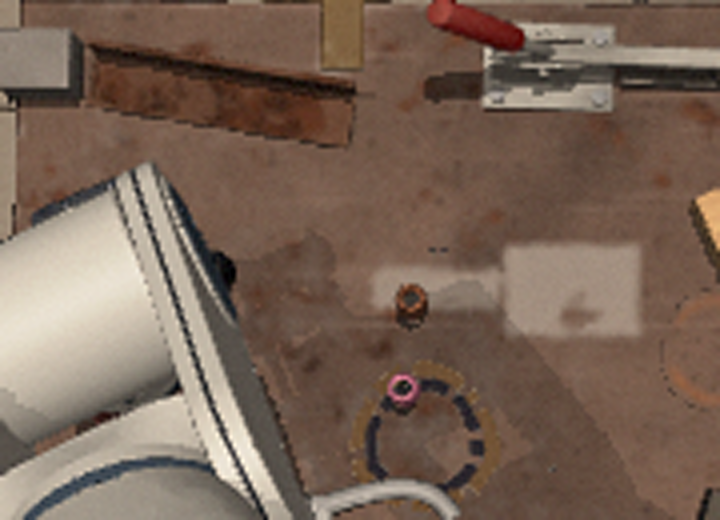

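The fingers hang above spare B: in the scene view the finger tips are near (222,178) and (240,162), with the nozzle below at (237,190). The top view is blocked by the arm. I'll check the scene projection.

```bash
python3 - <<'E'
from h import *
s=get_image("scene");o=get_obs();M=R.from_rotvec(o["orientation"]).as_matrix()
p=o["ee_pos"];print(proj(s,[p,p+M[:,2]*25,p-M[:,2]*25]).round(1), ((np.array([[0,0]]))))
save(s,"b_s.png",190,130,80,70,10,proj(s,[p,p+M[:,2]*25,p-M[:,2]*25]))
E
```

```text
[[231.7 169.5]
 [236.6 162.7]
 [226.7 176.6]] [[0 0]]
```

View pics/b_s.png

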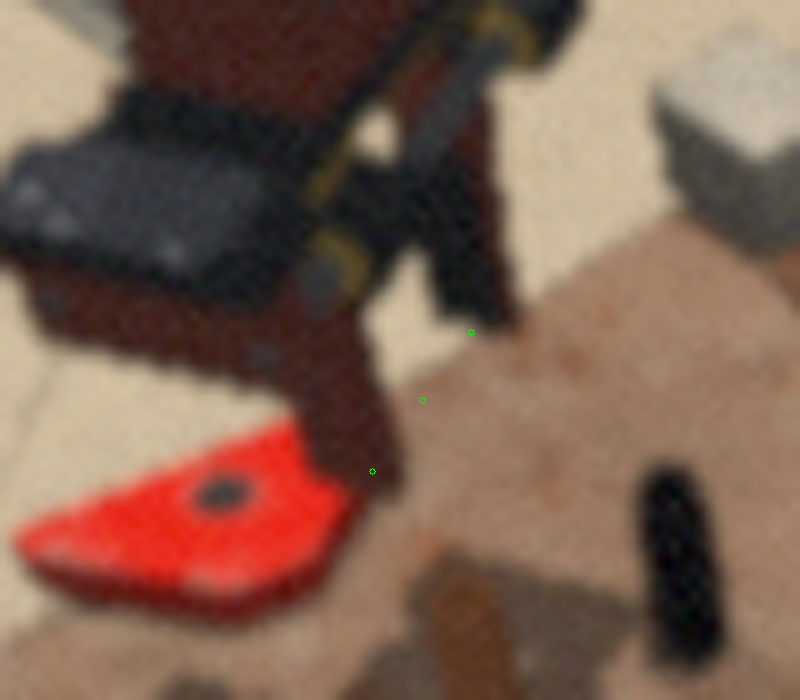

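```bash
python3 -m crank '[[[4,0,-0.1],[0,0,0],5],[[4,0,0],[0,0,0],5],[[2.4,0,0],[0,0,0],5],[[0,0,0],[0,0,0],5]]'; python3 -m crank '[[[0,0,0],[0,0,0],1.8],[[0,0,0],[0,0,0],1.8],[[0,0,0],[0,0,0],1.8],[[0,0,0],[0,0,0],1.8]]'
python3 - <<'E'
from h import *
plan([420.2,223.3,26],23)
E
```

```text
t: 2.95
ee_pos: [418.6, 223.1, 24.3]
orientation: [-0.323, 1.55, 0.322]
ft_force: [-1.0, -0.3, 0.2]
width: 49.9
t: 3.45
ee_pos: [420.4, 223.8, 26.4]
orientation: [-0.321, 1.545, 0.322]
ft_force: [-1.1, -0.8, 6.8]
width: 20.1
t 3.45 pos [420.4 223.8  26.4] jaw 23.5 q [0.46 0.55 2.05 0.   0.54 0.05] F [-1.1 -0.8  6.8] w 20.1
shift cm [ 0.04 -0.04 -0.04] turn [ 0.5  0.1 -0. ] rows>= 0.0
tool axes: [[0.0, -0.4, 0.92], [0.0, 0.92, 0.4], [-1.0, 0.0, 0.0]]
```

```bash
python3 -m crank '[[[0,0,0],[0,0,0],4],[[0,0,0],[0,0,0],4],[[0,0,0],[-10,0,0],4],[[0,0,0],[-10,0,0],4],[[0,0,0],[-10,0,0],4]]'; python3 -m crank '[[[0,0,0],[-10,0,0],4],[[0,0,0],[-10,0,0],4],[[0,0,0],[-10,0,0],4],[[0,0,0],[-10,0,0],4],[[0,0,0],[-10,0,0],4]]';python3 -m crank '[[[0,0,0],[-10,0,0],4],[[0,0,0],[0,0,0],1.8],[[0,0,0],[0,0,0],1.8],[[0,0,0],[0,0,0],1.8],[[0,0,0],[0,0,0],1.8]]'
python3 - <<'E'
from h import *
plan([420.2,223.3,26],113)
E
```

```text
t: 4.08
ee_pos: [419.7, 223.5, 25.5]
orientation: [-0.733, 1.444, 0.733]
ft_force: [0.0, 0.3, 0.5]
width: 40.0
t: 4.7
ee_pos: [419.7, 223.5, 25.5]
orientation: [-1.385, 1.086, 1.385]
ft_force: [-0.3, 0.2, -0.4]
width: 39.8
t: 5.32
ee_pos: [419.8, 223.5, 25.6]
orientation: [-1.504, 0.987, 1.504]
ft_force: [0.7, 0.8, -0.4]
width: 20.5
t 5.33 pos [419.8 223.5  25.6] jaw 113.4 q [ 0.46  0.55  2.06 -0.    0.53 -1.52] F [ 0.7  0.8 -0.4] w 20.5
shift cm [-0.04 -0.03 -0.04] turn [ 0.4 -0.  -0. ] rows>= 0.0
tool axes: [[-0.0, -0.92, -0.4], [-0.0, -0.4, 0.92], [-1.0, 0.0, -0.0]]
```

```bash
python3 -m crank '[[[-4,0,0],[0,0,0],1.8],[[-5,0,0],[0,0,0],1.8],[[-5,0,0],[10,0,0],1.8],[[-3,0,0],[10,0,0],1.8],[[0,0,0],[10,0,0],1.8]]'; python3 -m crank '[[[0,0,0],[10,0,0],1.8],[[0,0,0],[10,0,0],1.8],[[0,0,0],[10,0,0],1.8],[[0,0,0],[10,0,0],1.8],[[0,0,0],[10,0,0],1.8]]';python3 -m crank '[[[0,0,0],[10,0,0],1.8],[[0,0,0],[10,0,0],1.8],[[0,0,0],[10,0,0],1.8],[[0,0,0],[10,0,0],1.8],[[0,0,0],[10,0,0],1.8]]'
python3 - <<'E'
from h import *
plan([553.8,-223.8,200],-67)
E
```

```text
t: 5.95
ee_pos: [421.3, 224.3, 198.4]
orientation: [-1.121, 1.258, 1.118]
ft_force: [-0.4, -0.0, -1.1]
width: 20.0
t: 6.58
ee_pos: [419.6, 223.4, 195.5]
orientation: [-0.453, 1.523, 0.453]
ft_force: [-0.6, 0.1, -0.2]
width: 20.1
t: 7.2
ee_pos: [419.6, 223.4, 195.6]
orientation: [0.231, 1.559, -0.231]
ft_force: [-0.1, 0.7, -0.0]
width: 20.5
t 7.20 pos [419.6 223.4 195.6] jaw -16.9 q [ 0.46  0.24  1.98 -0.    0.92  0.76] F [-0.1  0.7 -0. ] w 20.5
shift cm [ -0.44 -38.9   25.83] turn [50.1 -0.   0. ] rows>= 7.5
tool axes: [[-0.0, 0.29, 0.96], [-0.0, 0.96, -0.29], [-1.0, -0.0, -0.0]]
```

```bash
python3 -m crank '[[[0,-4.3,2.85],[0,0,0],1.8],[[0,-4.3,2.85],[0,0,0],1.8],[[0,-4.3,2.85],[0,0,0],1.8],[[0,-4.3,2.85],[0,0,0],1.8],[[0,-4.3,2.85],[0,0,0],1.8]]'; python3 -m crank '[[[0,-4.3,2.85],[0,0,0],1.8],[[0,-4.3,2.85],[0,0,0],1.8],[[0,-4.3,2.85],[0,0,0],1.8],[[0,0,0],[10,0,0],1.8],[[0,0,0],[10,0,0],1.8]]';python3 -m crank '[[[0,0,0],[10,0,0],1.8],[[0,0,0],[10,0,0],1.8],[[0,0,0],[10,0,0],1.8]]'
python3 - <<'E'
from h import *
plan([553.8,-223.8,110],-67)
E
```

```text
t: 7.82
ee_pos: [495.5, -24.7, 195.7]
orientation: [0.227, 1.559, -0.227]
ft_force: [0.5, 1.3, 0.0]
width: 19.9
t: 8.45
ee_pos: [540.4, -171.9, 195.2]
orientation: [0.505, 1.512, -0.505]
ft_force: [0.6, -0.1, -0.3]
width: 20.3
t: 8.82
ee_pos: [540.4, -171.0, 195.5]
orientation: [0.907, 1.374, -0.907]
ft_force: [-0.1, -0.3, -1.1]
width: 20.1
t 8.82 pos [ 540.4 -171.   195.5] jaw -66.9 q [-0.33  0.37  1.78  0.    0.99  0.84] F [-0.1 -0.3 -1.1] w 20.1
shift cm [ 8.54 -0.84  5.39] turn [ 0.1 -0.   0. ] rows>= 1.6
tool axes: [[-0.0, 0.92, 0.39], [0.0, 0.39, -0.92], [-1.0, -0.0, -0.0]]
```

```bash
python3 -m crank '[[[0,-0.4,2.7],[0,0,0],1.8],[[0,-0.4,2.7],[0,0,0],1.8],[[4,0,0],[0,0,0],1.8],[[4.5,0,0],[0,0,0],1.8],[[0,0,0],[0,0,0],1.8]]'
python3 - <<'E'
from h import *
plan([553.8,-223.8,110],-67)
s=get_image("scene");t=get_image("top");o=get_obs()
M=R.from_rotvec(o["orientation"]).as_matrix();p=o["ee_pos"]
b=p+M[:,0]*25.6
pts=proj(s,[b]+[b+[10.5*np.cos(a),10.5*np.sin(a),0] for a in np.arange(0,6.28,.5)])
save(s,"c_s.png",350,190,110,110,7,pts)
cv2.imwrite("pics/c_t.png",t["pixels"][150:270,340:460,::-1].repeat(4,0).repeat(4,1))
print([v.round(1) for v in carrier(s,(335,230,110,100))] if 0 else '')
E
```

```text
t: 9.45
ee_pos: [552.4, -223.5, 107.5]
orientation: [0.903, 1.383, -0.905]
ft_force: [0.4, -0.2, 0.3]
width: 20.2
t 9.45 pos [ 552.4 -223.5  107.5] jaw -66.6 q [-0.4   0.53  1.76 -0.    0.85  0.76] F [ 0.4 -0.2  0.3] w 20.2
shift cm [-0.25  0.12  0.09] turn [ 0.4 -0.3  0.3] rows>= 0.1
tool axes: [[-0.01, 0.92, 0.4], [0.0, 0.4, -0.92], [-1.0, -0.01, -0.01]]
```

View pics/c_s.png

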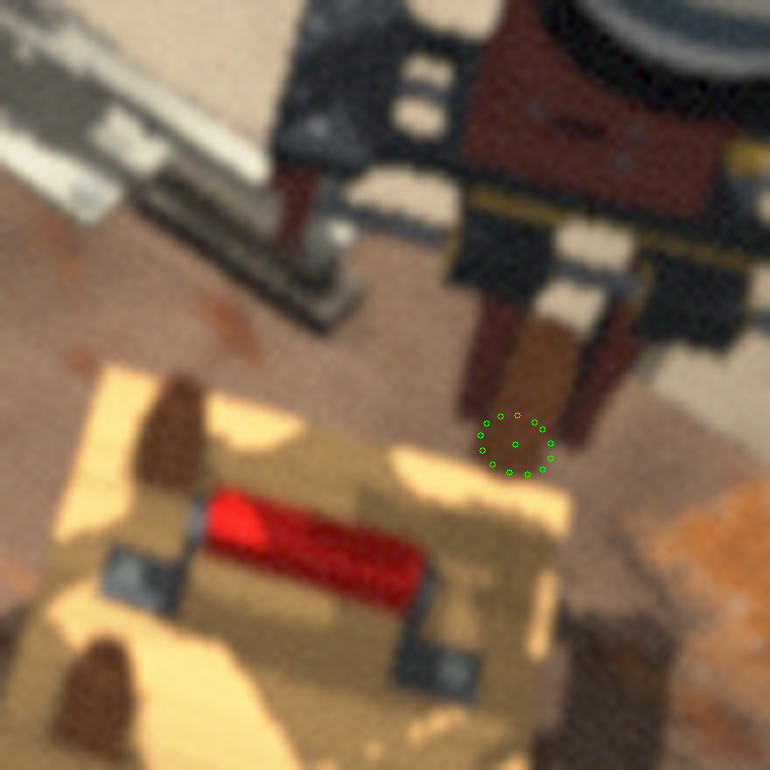

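View pics/c_t.png

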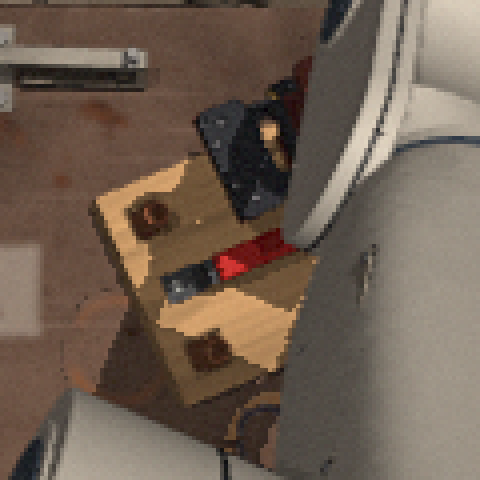

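```bash
python3 -m crank '[[[2,0.1,0.1],[0,0,0],1.8],[[2,0,0],[0,0,0],1.8],[[0.3,0,0],[0,0,0],1.8],[[0,0,0],[0,0,0],1.8]]'
python3 - <<'E'
from h import *
plan([553.8,-223.8,64],-67)
s=get_image("scene");o=get_obs()
M=R.from_rotvec(o["orientation"]).as_matrix();p=o["ee_pos"]
b=p+M[:,0]*25.6
pts=proj(s,[b]+[b+[10.5*np.cos(a),10.5*np.sin(a),0] for a in np.arange(0,6.28,.5)])
save(s,"d_s.png",385,230,60,60,12,[])
im=cv2.convertScaleAbs(cv2.imread("pics/d_s.png"),alpha=1.8,beta=20);cv2.imwrite("pics/d_s2.png",im)
save(s,"d_s3.png",385,230,60,60,12,pts)
E
```

```text
t: 10.05
ee_pos: [556.0, -224.1, 67.3]
orientation: [0.902, 1.377, -0.902]
ft_force: [-0.5, 0.8, -0.1]
width: 19.9
t 10.05 pos [ 556.  -224.1   67.3] jaw -66.5 q [-0.4   0.6   1.77 -0.    0.77  0.76] F [-0.5  0.8 -0.1] w 19.9
shift cm [ 0.33 -0.19 -0.12] turn [ 0.5 -0.   0. ] rows>= 0.1
tool axes: [[-0.0, 0.92, 0.4], [0.0, 0.4, -0.92], [-1.0, -0.0, -0.0]]
```

View pics/d_s2.png

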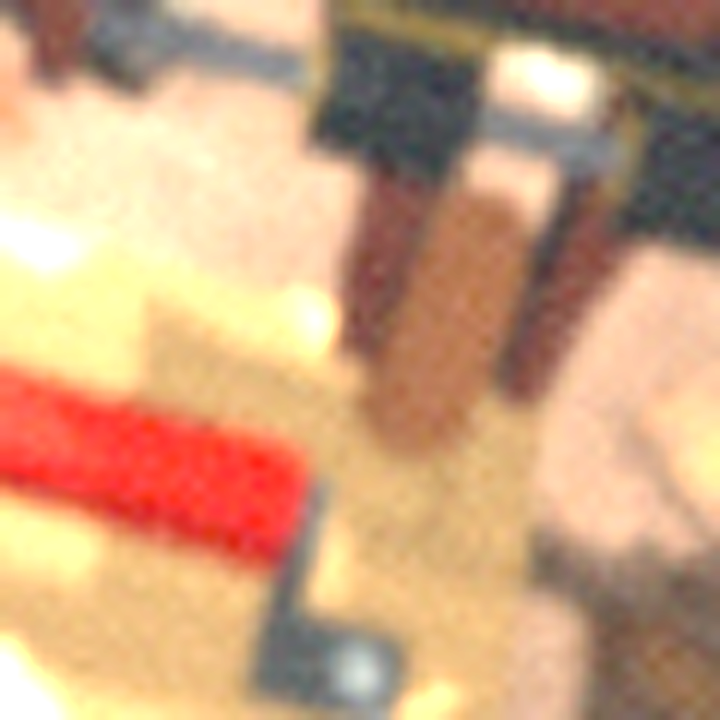

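View pics/d_s3.png

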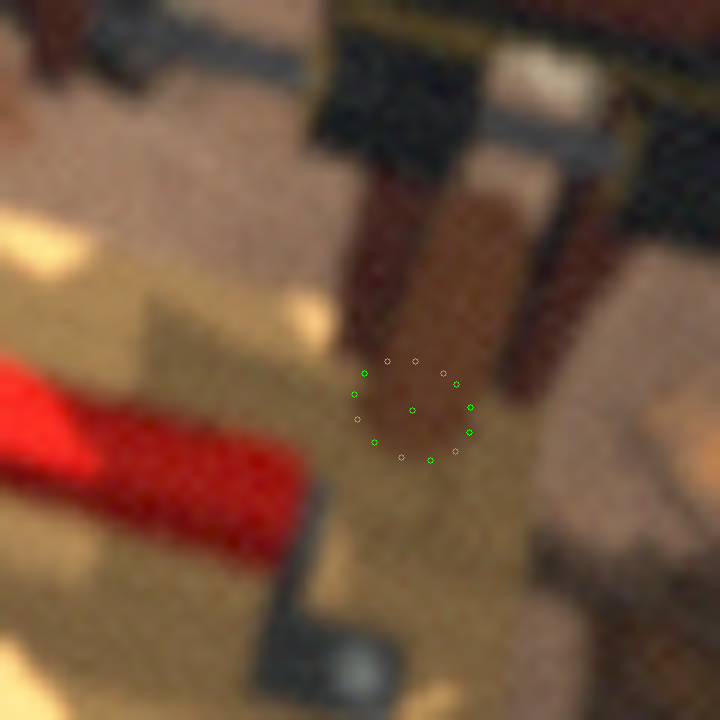

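Robot-projected nozzle bottom (circle around zoom (412,410)) matches the observed one within about half a pixel. I'll correct x by about −2.5 mm and let it settle.

```bash
python3 -m crank '[[[0,-0.22,-0.12],[0.4,0,0],1.8],[[0,0,0],[0,0,0],1.8],[[0,0,0],[0,0,0],1.8]]'
python3 -c "
from h import *
plan([553.4,-223.8,60],-67)"
```

```text
t: 10.48
ee_pos: [553.8, -224.1, 68.0]
orientation: [0.907, 1.373, -0.907]
ft_force: [-0.0, -0.6, -1.0]
width: 19.9
t 10.47 pos [ 553.8 -224.1   68. ] jaw -66.9 q [-0.4   0.59  1.78  0.    0.77  0.76] F [-0.  -0.6 -1. ] w 19.9
shift cm [ 0.8  -0.03 -0.05] turn [ 0.1  0.  -0. ] rows>= 0.1
tool axes: [[0.0, 0.92, 0.39], [-0.0, 0.39, -0.92], [-1.0, 0.0, 0.0]]
```

```bash
python3 -m crank '[[[0.6,-0.03,-0.03],[0,0,0],1.8],[[0.3,0,0],[0,0,0],1.8],[[0.3,0,0],[0,0,0],1.8],[[0,0,0],[0,0,0],1.8]]'; python3 -m crank '[[[0.3,0,0],[0,0,0],1.8],[[0,0,0],[0,0,0],1.8]]'
python3 -c "
from h import *
plan([553.4,-223.8,36],-67)"
```

```text
t: 10.98
ee_pos: [553.1, -223.8, 55.3]
orientation: [0.907, 1.374, -0.908]
ft_force: [0.1, 0.2, -0.9]
width: 20.0
t: 11.22
ee_pos: [553.2, -223.8, 52.5]
orientation: [0.907, 1.374, -0.908]
ft_force: [-0.5, 0.2, -1.5]
width: 20.0
t 11.22 pos [ 553.2 -223.8   52.5] jaw -66.9 q [-0.4   0.62  1.78 -0.    0.74  0.76] F [-0.5  0.2 -1.5] w 20.0
shift cm [1.65 0.02 0.01] turn [ 0.1 -0.   0. ] rows>= 0.3
tool axes: [[-0.0, 0.92, 0.39], [0.0, 0.39, -0.92], [-1.0, -0.0, -0.0]]
```

```bash
python3 -m crank '[[[0.5,0,0],[0,0,0],1.8],[[0.5,0,0],[0,0,0],1.8],[[0,0,0],[0,0,0],1.8]]'; python3 -m crank '[[[0.5,0,0],[0,0,0],1.8],[[0.2,0,0],[0,0,0],1.8],[[0,0,0],[0,0,0],1.8]]'
python3 -c "
from h import *
plan([553.4,-223.8,36],-67)
s=get_image('scene');save(s,'e_s.png',385,230,60,60,12)"
```

```text
t: 11.6
ee_pos: [552.9, -223.7, 42.1]
orientation: [0.907, 1.374, -0.908]
ft_force: [-0.6, 0.4, -0.5]
width: 19.9
t: 11.98
ee_pos: [553.2, -223.8, 35.4]
orientation: [0.907, 1.374, -0.908]
ft_force: [0.1, -0.2, -0.3]
width: 19.9
t 11.97 pos [ 553.2 -223.8   35.4] jaw -66.9 q [-0.4   0.64  1.78 -0.    0.71  0.76] F [ 0.1 -0.2 -0.3] w 19.9
shift cm [-0.06  0.02  0.  ] turn [ 0.1 -0.   0. ] rows>= 0.0
tool axes: [[-0.0, 0.92, 0.39], [0.0, 0.39, -0.92], [-1.0, -0.0, -0.0]]
```

View pics/e_s.png

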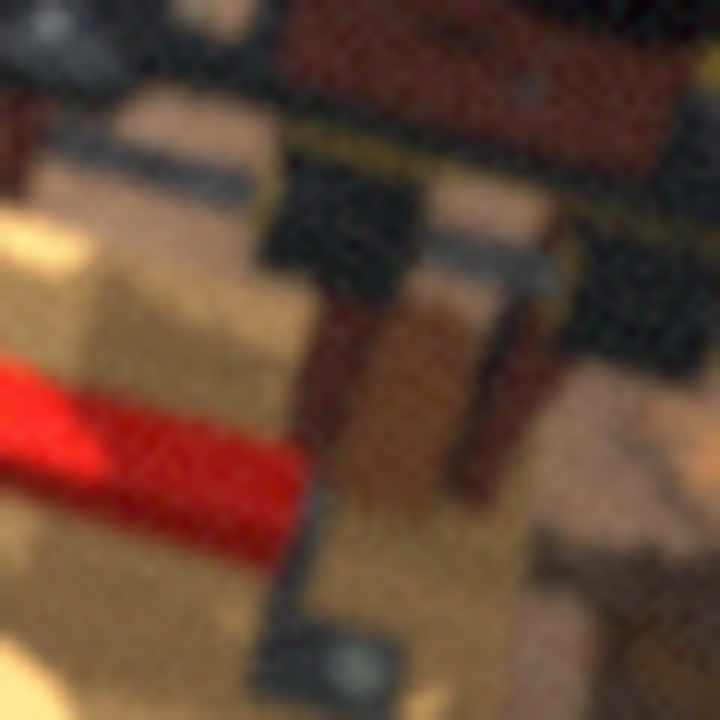

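The nozzle is in pocket 2 (zoom (390,500) at the wood surface) and no force shows. I'll release and go up.

```bash
python3 -m crank '[[[0,0,0],[0,0,0],3.6],[[0,0,0],[0,0,0],3.6],[[0,0,0],[0,0,0],3.6]]'; python3 -m crank '[[[-2,0,0],[0,0,0],3.6],[[-4,0,0],[0,0,0],3.6],[[-5,0,0],[0,0,0],5],[[-5,0,0],[0,0,0],5],[[0,0,0],[0,0,0],5]]'
python3 -c "
from h import *
plan([460,87.3,190],23)
s=get_image('scene');save(s,'f_s.png',385,230,60,60,12)"
```

```text
t: 12.4
ee_pos: [553.4, -224.0, 35.8]
orientation: [0.907, 1.373, -0.907]
ft_force: [1.1, 0.5, 0.7]
width: 36.3
t: 13.02
ee_pos: [556.0, -225.0, 201.6]
orientation: [0.908, 1.363, -0.905]
ft_force: [1.1, -0.3, -0.4]
width: 49.7
t 13.03 pos [ 556.  -225.   201.6] jaw -66.9 q [-0.4   0.41  1.71  0.    1.01  0.76] F [ 1.1 -0.3 -0.4] w 49.7
shift cm [  0.96   3.41 -32.5 ] turn [-89.9   0.6   0. ] rows>= 8.4
tool axes: [[0.01, 0.92, 0.39], [-0.0, 0.39, -0.92], [-1.0, 0.01, 0.01]]
```

View pics/f_s.png

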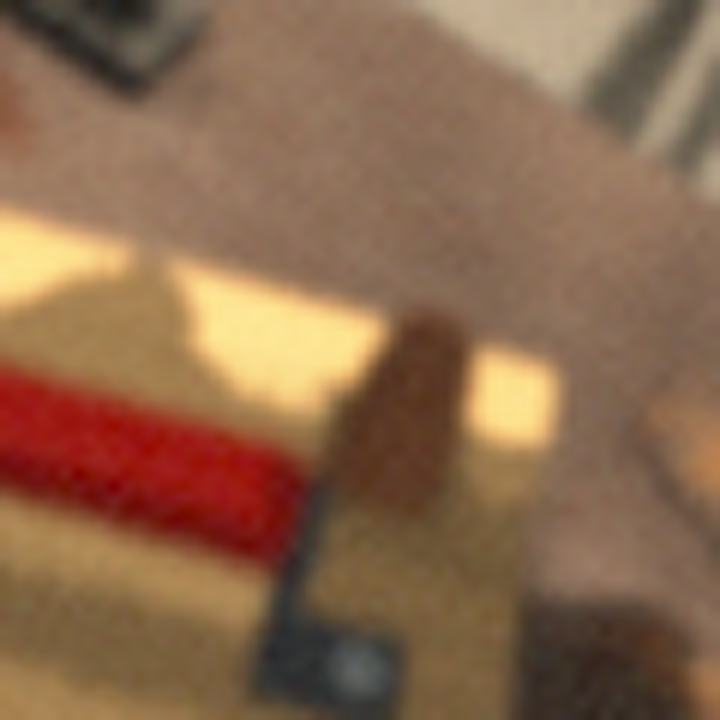

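```bash
python3 -m crank '[[[0,0.5,-4.7],[0,0,0],5],[[0,0.5,-4.7],[0,0,0],5],[[0,0.5,-4.7],[0,0,0],5],[[0,0.5,-4.7],[0,0,0],5],[[0,0.5,-4.7],[0,0,0],5]]'; python3 -m crank '[[[0,0.5,-4.6],[0,0,0],5],[[0,0.4,-4.4],[0,0,0],5],[[0,0,0],[-10,0,0],5],[[0,0,0],[-10,0,0],5],[[0,0,0],[-10,0,0],5]]';python3 -m crank '[[[0,0,0],[-10,0,0],5],[[0,0,0],[-10,0,0],5],[[0,0,0],[-10,0,0],5],[[0,0,0],[-10,0,0],5],[[0,0,0],[-10,0,0],5]]';python3 -m crank '[[[0,0,0],[-10,0,0],5]]'
python3 -c "
from h import *
plan([459.6,87.4,110],23)"
```

```text
t: 13.7
ee_pos: [482.6, 3.4, 194.8]
orientation: [0.907, 1.375, -0.909]
ft_force: [-0.4, -0.1, -0.6]
width: 50.1
t: 14.32
ee_pos: [456.0, 88.5, 194.8]
orientation: [0.499, 1.515, -0.5]
ft_force: [0.1, -0.6, 0.2]
width: 50.1
t: 14.95
ee_pos: [456.0, 88.2, 194.7]
orientation: [-0.184, 1.565, 0.184]
ft_force: [0.1, 0.9, 0.4]
width: 50.1
t: 15.08
ee_pos: [456.1, 88.2, 194.7]
orientation: [-0.321, 1.549, 0.321]
ft_force: [-0.2, -0.2, -0.2]
width: 50.4
t 15.07 pos [456.1  88.2 194.7] jaw 23.4 q [ 0.17  0.23  2.   -0.    0.92 -0.24] F [-0.2 -0.2 -0.2] w 50.4
shift cm [ 8.47 -0.22  0.31] turn [ 0.4 -0.1 -0. ] rows>= 1.4
tool axes: [[-0.0, -0.4, 0.92], [-0.0, 0.92, 0.4], [-1.0, 0.0, -0.0]]
```

```bash
python3 -m crank '[[[4,-0.22,0.31],[0,0,0],5],[[4.5,0,0],[0,0,0],5],[[4,0,0],[0,0,0],5],[[4,0,0],[0,0,0],5],[[0,0,0],[0,0,0],5]]'; python3 -m crank '[[[0,0,0],[0,0,0],5],[[0,0,0],[0,0,0],1.8],[[0,0,0],[0,0,0],1.8],[[0,0,0],[0,0,0],1.8],[[0,0,0],[0,0,0],1.8]]'
python3 -c "
from h import *
plan([459.6,87.4,26],23)"
```

```text
t: 15.7
ee_pos: [457.6, 87.0, 28.0]
orientation: [-0.316, 1.555, 0.317]
ft_force: [-0.3, -0.3, 0.2]
width: 49.9
t: 16.32
ee_pos: [461.3, 87.7, 31.2]
orientation: [-0.316, 1.547, 0.316]
ft_force: [-0.3, -0.7, 5.2]
width: 19.9
t 16.32 pos [461.3  87.7  31.2] jaw 23.1 q [ 0.16  0.53  2.07 -0.    0.54 -0.24] F [-0.3 -0.7  5.2] w 19.9
shift cm [ 0.52  0.04 -0.16] turn [0.1 0.1 0. ] rows>= 0.1
tool axes: [[0.0, -0.39, 0.92], [0.0, 0.92, 0.39], [-1.0, -0.0, 0.0]]
```

```bash
python3 -m crank '[[[0,0,0],[0,0,0],4],[[0.4,0,0],[0,0,0],4],[[0,0,0],[10,0,0],4],[[0,0,0],[10,0,0],4],[[0,0,0],[10,0,0],4]]'; python3 -m crank '[[[0,0,0],[10,0,0],4],[[0,0,0],[10,0,0],4],[[0,0,0],[10,0,0],4],[[0,0,0],[10,0,0],4],[[0,0,0],[10,0,0],4]]';python3 -m crank '[[[0,0,0],[10,0,0],4],[[0,0,0],[0,0,0],4],[[0,0,0],[0,0,0],1.8],[[0,0,0],[0,0,0],1.8],[[0,0,0],[0,0,0],1.8]]';python3 -m crank '[[[0,0,0],[0,0,0],1.8],[[0,0,0],[0,0,0],1.8]]'
python3 - <<'E'
from h import *
plan([459.6,87.3,26],-67)
E
```

```text
t: 16.95
ee_pos: [460.5, 87.5, 26.2]
orientation: [0.099, 1.569, -0.099]
ft_force: [-0.4, -1.0, 0.8]
width: 40.3
t: 17.58
ee_pos: [460.6, 87.6, 26.2]
orientation: [0.778, 1.427, -0.779]
ft_force: [0.8, -0.4, -0.1]
width: 39.8
t: 18.2
ee_pos: [460.8, 87.6, 26.6]
orientation: [0.907, 1.374, -0.907]
ft_force: [-0.2, 0.7, 0.0]
width: 19.9
t: 18.45
ee_pos: [460.8, 87.6, 26.7]
orientation: [0.907, 1.373, -0.907]
ft_force: [-0.3, -0.6, -0.0]
width: 20.0
t 18.45 pos [460.8  87.6  26.7] jaw -66.9 q [0.16 0.54 2.07 0.   0.53 1.33] F [-0.3 -0.6 -0. ] w 20.0
shift cm [ 0.07 -0.12 -0.02] turn [ 0.1 -0.   0. ] rows>= 0.0
tool axes: [[-0.0, 0.92, 0.39], [-0.0, 0.39, -0.92], [-1.0, -0.0, -0.0]]
```

```bash
python3 -m crank '[[[-4,0,0],[0,0,0],1.8],[[-4.5,0,0],[0,0,0],1.8],[[-4.5,0,0],[0,0,0],1.8],[[-4,0,0],[0,0,0],1.8],[[0,0,0],[0,0,0],1.8]]'
python3 - <<'E'
from h import *
plan([464.9,-261.4,190],-67)
E
```

```text
t: 19.08
ee_pos: [462.8, 87.9, 199.5]
orientation: [0.91, 1.369, -0.903]
ft_force: [0.3, 0.2, -0.5]
width: 19.9
t 19.07 pos [462.8  87.9 199.5] jaw -66.9 q [ 0.16  0.23  1.98 -0.    0.92  1.33] F [ 0.3  0.2 -0.5] w 19.9
shift cm [  0.92 -13.52  32.21] turn [ 0.1  0.1 -0.4] rows>= 5.6
tool axes: [[0.01, 0.92, 0.39], [0.0, 0.39, -0.92], [-1.0, 0.01, 0.0]]
```

```bash
python3 -m crank '[[[0,-1.9,4.6],[0,0,0],1.8],[[0,-1.9,4.6],[0,0,0],1.8],[[0,-1.9,4.6],[0,0,0],1.8],[[0,-1.9,4.6],[0,0,0],1.8],[[0,-1.9,4.6],[0,0,0],1.8]]'; python3 -m crank '[[[0,-1.9,4.6],[0,0,0],1.8],[[0,-2.1,4.6],[0,0,0],1.8],[[0,0,0],[0,0,0],1.8],[[0,0,0],[0,0,0],1.8]]'
python3 - <<'E'
from h import *
plan([464.9,-261.4,110],-67)
E
```

```text
t: 19.7
ee_pos: [462.6, -162.6, 195.3]
orientation: [0.907, 1.375, -0.908]
ft_force: [0.7, 0.5, -0.7]
width: 20.0
t: 20.2
ee_pos: [462.0, -260.8, 195.4]
orientation: [0.908, 1.376, -0.908]
ft_force: [-0.1, 0.1, -0.1]
width: 20.0
t 20.20 pos [ 462.  -260.8  195.4] jaw -66.9 q [-0.54  0.32  1.86  0.    0.96  0.63] F [-0.1  0.1 -0.1] w 20.0
shift cm [8.53 0.25 0.19] turn [ 0.1 -0.1  0.1] rows>= 1.4
tool axes: [[-0.0, 0.92, 0.39], [0.0, 0.39, -0.92], [-1.0, -0.0, -0.0]]
```

```bash
python3 - <<'E'
from h import *
t=get_image("top");s=get_image("scene")
print(tri(t,[[501,188],[502,215],[502,241],[503,267]],s,[[525,289],[508,316],[491,345],[470,377]]).round(0))
print(plane(t,[[461,200],[484,200]],60).round(0))
print(plane(s,[[520,265],[425,395]],60).round(0))
E
```

```text
[[ 536. -401.  187.]
 [ 472. -400.  188.]
 [ 413. -399.  185.]
 [ 353. -397.  185.]]
[[ 526. -353.   60.]
 [ 526. -413.   60.]]
[[ 685. -386.   60.]
 [ 334. -368.   60.]]
```

```bash
python3 - <<'E'
from h import *
t=get_image("top");s=get_image("scene")
save(t,"g_t.png",420,150,110,100,6);save(s,"g_s.png",400,230,160,170,3.5) if 0 else save(s,"g_s.png",400,230,160,170,3)
for z in(0,100,186):print(z,plane(t,[[461,220],[470,220],[484,220]],z).round(0).tolist())
E
```

```text
0 [[479.0, -372.0, 0.0], [479.0, -397.0, 0.0], [479.0, -435.0, 0.0]]
100 [[470.0, -337.0, 100.0], [470.0, -359.0, 100.0], [470.0, -395.0, 100.0]]
186 [[462.0, -306.0, 186.0], [462.0, -327.0, 186.0], [462.0, -360.0, 186.0]]
```

View pics/g_t.png

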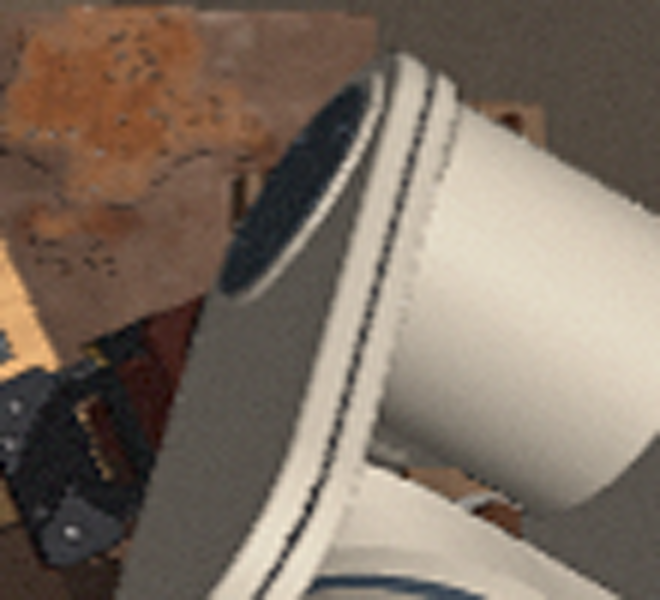

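View pics/g_s.png

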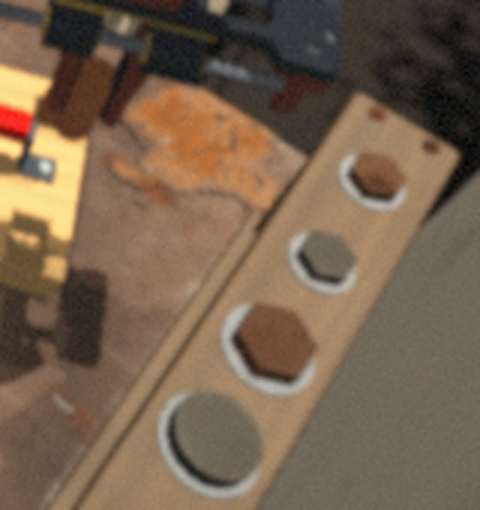

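The right-hand shelf stands about 186 mm high with its edge near y = −360. The gripper body would pass too close to it at this heading, so I'll turn to jaw heading −20° for pocket 3.

```bash
python3 -m crank '[[[0,0.25,0.2],[0,0,0],1.8],[[0,0,0],[-10,0,0],1.8],[[0,0,0],[-10,0,0],1.8],[[0,0,0],[-10,0,0],1.8],[[0,0,0],[-10,0,0],1.8]]'; python3 -m crank '[[[3,0,0],[-7,0,0],1.8],[[3,0,0],[0,0,0],1.8],[[3,0,0],[0,0,0],1.8],[[3.6,0,0],[0,0,0],1.8],[[0,0,0],[0,0,0],1.8]]'; python3 -m crank '[[[0,0,0],[0,0,0],1.8],[[0,0,0],[0,0,0],1.8]]'
python3 - <<'E'
from h import *
plan([464.9,-261.4,56],-20)
s=get_image("scene");o=get_obs()
M=R.from_rotvec(o["orientation"]).as_matrix();b=o["ee_pos"]+M[:,0]*26.7
M2=R.from_euler("z",23,degrees=True).as_matrix();P=pockets([490.5,-198.4],23)[2]
save(s,"h_s.png",370,250,75,75,10,proj(s,[b+[10.5*np.cos(a),10.5*np.sin(a),0] for a in np.arange(0,6.28,.5)]+[P+M2@[12*a,12*c,0] for a in(-1,1) for c in(-1,1)]))
E
```

```text
t: 21.02
ee_pos: [466.4, -262.0, 196.8]
orientation: [0.363, 1.54, -0.363]
ft_force: [0.4, 0.4, -0.5]
width: 19.9
t: 21.65
ee_pos: [464.7, -261.1, 68.8]
orientation: [0.274, 1.558, -0.271]
ft_force: [-0.4, 0.4, -0.2]
width: 20.1
t: 21.9
ee_pos: [467.1, -262.9, 72.2]
orientation: [0.272, 1.551, -0.273]
ft_force: [0.4, -0.1, 0.2]
width: 19.8
t 21.90 pos [ 467.1 -262.9   72.2] jaw -19.9 q [-0.53  0.52  1.92  0.    0.7  -0.19] F [ 0.4 -0.1  0.2] w 19.8
shift cm [ 1.62  0.07 -0.26] turn [0.1 0.2 0. ] rows>= 0.3
tool axes: [[0.0, 0.34, 0.94], [-0.0, 0.94, -0.34], [-1.0, -0.0, 0.0]]
```

View pics/h_s.png

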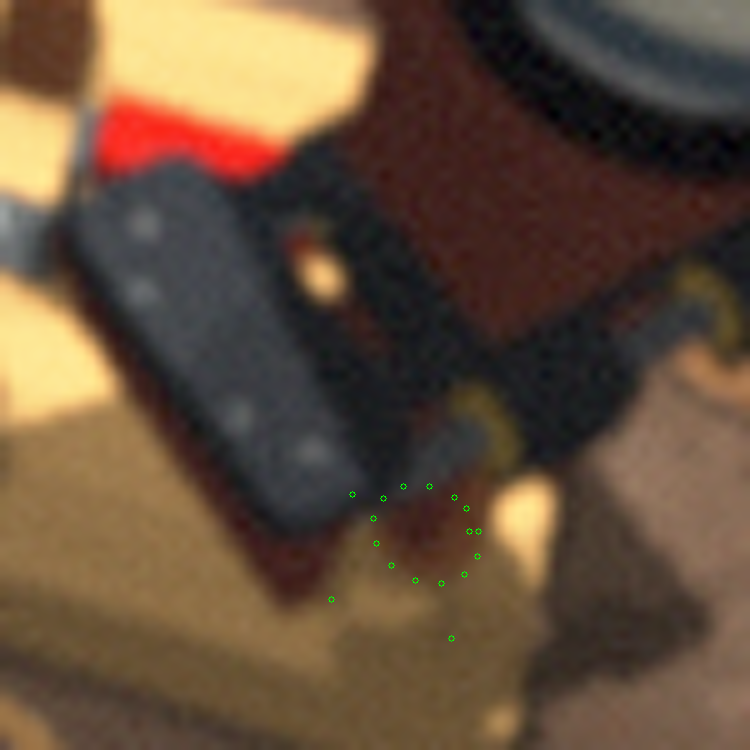

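The held nozzle's bottom is at zoom (425,535), just above pocket 3. I'll correct by a couple of mm.

```bash
python3 -m crank '[[[0.7,0.07,-0.26],[0,0,0],1.8],[[0,0,0],[0,0,0],1.8],[[0,0,0],[0,0,0],1.8]]'
python3 -c "
from h import *
plan([464.9,-261.4,56],-20)"
```

```text
t: 22.32
ee_pos: [463.7, -260.8, 63.7]
orientation: [0.273, 1.554, -0.273]
ft_force: [0.6, 0.4, 0.5]
width: 19.9
t 22.32 pos [ 463.7 -260.8   63.7] jaw -19.9 q [-0.53  0.53  1.93 -0.    0.69 -0.19] F [0.6 0.4 0.5] w 19.9
shift cm [ 0.77 -0.01  0.13] turn [ 0.1 -0.  -0. ] rows>= 0.1
tool axes: [[-0.0, 0.34, 0.94], [0.0, 0.94, -0.34], [-1.0, 0.0, -0.0]]
```

```bash
python3 -m crank '[[[0.3,0,0.1],[0,0,0],1.8],[[0,0,0],[0,0,0],1.8],[[0,0,0],[0,0,0],1.8]]'
python3 -c "
from h import *
plan([464.9,-261.4,56],-20)"
python3 -m crank '[[[0.4,0,0],[0,0,0],1.8],[[0.3,0,0],[0,0,0],1.8],[[0,0,0],[0,0,0],1.8],[[0,0,0],[0,0,0],1.8]]'
python3 -c "
from h import *
plan([464.9,-261.4,36],-20)"
```

```text
t: 22.7
ee_pos: [464.7, -261.2, 60.6]
orientation: [0.273, 1.554, -0.273]
ft_force: [0.1, -0.5, 0.2]
width: 19.8
t 22.70 pos [ 464.7 -261.2   60.6] jaw -19.9 q [-0.53  0.54  1.92  0.    0.68 -0.19] F [ 0.1 -0.5  0.2] w 19.8
shift cm [ 0.46 -0.01  0.02] turn [ 0.1 -0.  -0. ] rows>= 0.1
tool axes: [[-0.0, 0.34, 0.94], [0.0, 0.94, -0.34], [-1.0, 0.0, -0.0]]
t: 23.2
ee_pos: [464.7, -261.2, 53.6]
orientation: [0.273, 1.554, -0.273]
ft_force: [-0.1, 0.3, -0.6]
width: 19.9
t 23.20 pos [ 464.7 -261.2   53.6] jaw -19.9 q [-0.53  0.55  1.93  0.    0.67 -0.19] F [-0.1  0.3 -0.6] w 19.9
shift cm [ 1.76 -0.01  0.02] turn [ 0.1 -0.  -0. ] rows>= 0.3
tool axes: [[-0.0, 0.34, 0.94], [0.0, 0.94, -0.34], [-1.0, 0.0, -0.0]]
```

Bottom is at z≈27 (5 mm into the pocket) with no force. Continuing.

```bash
python3 -m crank '[[[0.4,0,0],[0,0,0],1.8],[[0.4,0,0],[0,0,0],1.8],[[0,0,0],[0,0,0],1.8]]'
python3 -m crank '[[[0.4,0,0],[0,0,0],1.8],[[0.4,0,0],[0,0,0],1.8],[[0,0,0],[0,0,0],1.8],[[0,0,0],[0,0,0],1.8]]'
python3 -c "
from h import *
plan([464.9,-261.4,36],-20)"
```

```text
t: 23.58
ee_pos: [464.4, -261.0, 45.2]
orientation: [0.273, 1.554, -0.272]
ft_force: [-0.5, 0.1, -0.8]
width: 19.9
t: 24.08
ee_pos: [464.8, -261.2, 37.7]
orientation: [0.273, 1.554, -0.273]
ft_force: [-1.1, 1.3, -0.2]
width: 19.6
t 24.07 pos [ 464.8 -261.2   37.7] jaw -19.9 q [-0.53  0.58  1.93 -0.    0.63 -0.19] F [-1.1  1.3 -0.2] w 19.6
shift cm [ 0.17 -0.01  0.02] turn [ 0.1 -0.   0. ] rows>= 0.0
tool axes: [[-0.0, 0.34, 0.94], [0.0, 0.94, -0.34], [-1.0, -0.0, -0.0]]
```

```bash
python3 -m crank '[[[0.2,0,0],[0,0,0],1.8],[[0,0,0],[0,0,0],3.6],[[0,0,0],[0,0,0],3.6],[[0,0,0],[0,0,0],3.6]]'; python3 -m crank '[[[-2,0,0],[0,0,0],3.6],[[-4,0,0],[0,0,0],3.6],[[-5,0,0],[0,0,0],5],[[-5,0,0],[0,0,0],5],[[0,0,0],[0,0,0],5]]'
python3 -c "
from h import *
plan([460,0,250],23)"
```

```text
t: 24.58
ee_pos: [464.8, -261.2, 35.8]
orientation: [0.273, 1.553, -0.273]
ft_force: [-0.7, -0.5, 0.8]
width: 36.0
t: 25.2
ee_pos: [467.0, -262.6, 199.8]
orientation: [0.27, 1.546, -0.275]
ft_force: [-0.1, -0.0, 0.2]
width: 50.0
t 25.20 pos [ 467.  -262.6  199.8] jaw -19.9 q [-0.53  0.32  1.85  0.    0.96 -0.19] F [-0.1 -0.   0.2] w 50.0
shift cm [-5.14 24.44 -9.56] turn [-42.9   0.4   0.3] rows>= 4.3
tool axes: [[0.01, 0.34, 0.94], [-0.0, 0.94, -0.34], [-1.0, -0.0, 0.01]]
```

```bash
python3 -m crank '[[[0,5.5,-2],[0,0,0],5],[[0,5.5,-2],[0,0,0],5],[[0,5.5,-2],[0,0,0],5],[[0,5.5,-2],[0,0,0],5],[[0,5.5,-2],[0,0,0],5]]'
python3 - <<'E'
from h import *
plan([490.5,-198.4,150],23)
t=get_image("top");s=get_image("scene")
save(t,"i_t.png",350,170,100,90,6);save(s,"i_s.png",330,230,115,105,5)
E
```

```text
t: 25.82
ee_pos: [463.5, 33.2, 194.8]
orientation: [0.273, 1.555, -0.273]
ft_force: [0.9, -0.6, 0.6]
width: 49.7
t 25.82 pos [463.5  33.2 194.8] jaw -19.9 q [ 0.05  0.23  2.   -0.    0.92  0.39] F [ 0.9 -0.6  0.6] w 49.7
shift cm [  4.47 -20.85  10.43] turn [-42.9  -0.1   0. ] rows>= 4.0
tool axes: [[-0.0, 0.34, 0.94], [-0.0, 0.94, -0.34], [-1.0, -0.0, -0.0]]
```

View pics/i_t.png

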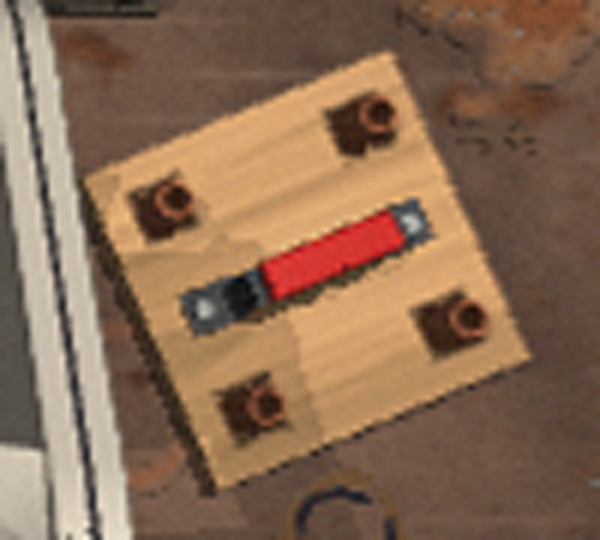

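View pics/i_s.png

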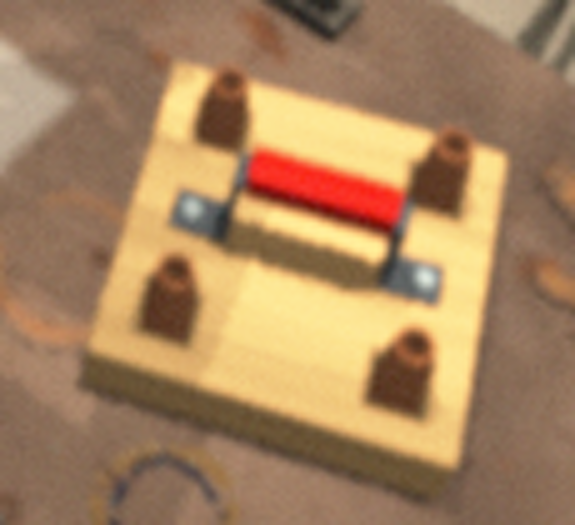

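All four nozzles stand in pockets; rims in top-zoom are at (175,200), (379,114), (468,318) and (265,404). I'll check rim heights and the handle from both views.

```bash
python3 - <<'E'
from h import *
t=get_image("top");s=get_image("scene")
q=lambda x,y,x0,y0,k:[x0+(x+.5)/k-.5,y0+(y+.5)/k-.5]
T=[q(*p,350,170,6) for p in((175,200),(379,114),(468,318),(265,404))]
S=[q(*p,330,230,5) for p in((230,78),(452,139),(414,341),(177,265))]
X=tri(t,T,s,S);print(X.round(1),X.mean(0).round(1))
# bar top-face corners: top view (263,268),(388,212),(406,248),(276,300); scene (250,152),(405,192)...
Tb=[q(*p,350,170,6) for p in((263,267),(390,211),(406,248),(277,300))]
Sb=[q(*p,330,230,5) for p in((253,150),(408,191),(400,212),(248,172))]
B=tri(t,Tb,s,Sb);print(B.round(1),B.mean(0).round(1))
print([v.round(1) for v in carrier(t,(363,170,90,90))]);
E
```

```text
[[ 515.  -135.5   69.5]
 [ 552.3 -223.6   71.5]
 [ 464.8 -260.7   68.1]
 [ 427.9 -172.7   69.1]] [ 490.  -198.1   69.5]
[[ 483.9 -168.9   84.9]
 [ 509.4 -225.    84.2]
 [ 492.8 -229.2   93.7]
 [ 470.1 -174.2   90.2]] [ 489.  -199.3   88.3]
[array([ 491.5, -199.8], dtype=float32), array([23.1, 23. , 23. , 23.1], dtype=float32), array([147.1, 147.4, 147.3, 147.1], dtype=float32)]
```

```bash
python3 -m crank '[[[0,-5.2,2.6],[0,0,0],5],[[0,-5.2,2.6],[0,0,0],5],[[0,-5.2,2.6],[0,0,0],5],[[0,-5.2,2.6],[0,0,0],5],[[0,0,0],[-10,0,0],5]]'; python3 -m crank '[[[0,0,0],[-10,0,0],5],[[0,0,0],[-10,0,0],5],[[0,0,0],[-10,0,0],5],[[0,0,0],[-3,0,0],5],[[0,0,0],[0,0,0],5]]'
python3 -c "
from h import *
plan([490.2,-198.4,120],23)"
```

```text
t: 26.65
ee_pos: [490.7, -205.1, 195.1]
orientation: [0.138, 1.566, -0.139]
ft_force: [-0.0, 0.2, -0.6]
width: 50.1
t: 27.28
ee_pos: [490.4, -201.0, 195.1]
orientation: [-0.314, 1.549, 0.314]
ft_force: [-0.3, 0.1, 0.3]
width: 50.1
t 27.27 pos [ 490.4 -201.   195.1] jaw 22.9 q [-0.41  0.32  1.86 -0.    0.96 -0.81] F [-0.3  0.1  0.3] w 50.1
shift cm [7.51 0.24 0.09] turn [-0.1 -0.  -0. ] rows>= 1.2
tool axes: [[-0.0, -0.39, 0.92], [0.0, 0.92, 0.39], [-1.0, 0.0, -0.0]]
```

```bash
python3 -m crank '[[[3.5,0.24,0.09],[0,0,0],5],[[4,0,0],[0,0,0],5],[[0,0,0],[0,0,0],5],[[0,0,0],[0,0,0],5],[[0,0,0],[0,0,0],5]]'
python3 -c "
from h import *
plan([490.2,-198.4,59],23)
s=get_image('scene');save(s,'j_s.png',330,190,130,130,5)"
```

```text
t: 27.9
ee_pos: [492.2, -197.7, 122.2]
orientation: [-0.317, 1.545, 0.314]
ft_force: [0.3, 0.4, 0.6]
width: 50.0
t 27.90 pos [ 492.2 -197.7  122.2] jaw 23.1 q [-0.4   0.43  1.91  0.    0.8  -0.81] F [0.3 0.4 0.6] w 50.0
shift cm [ 6.32  0.02 -0.22] turn [0.1 0.1 0.1] rows>= 1.0
tool axes: [[0.0, -0.39, 0.92], [-0.0, 0.92, 0.39], [-1.0, -0.0, 0.0]]
```

View pics/j_s.png

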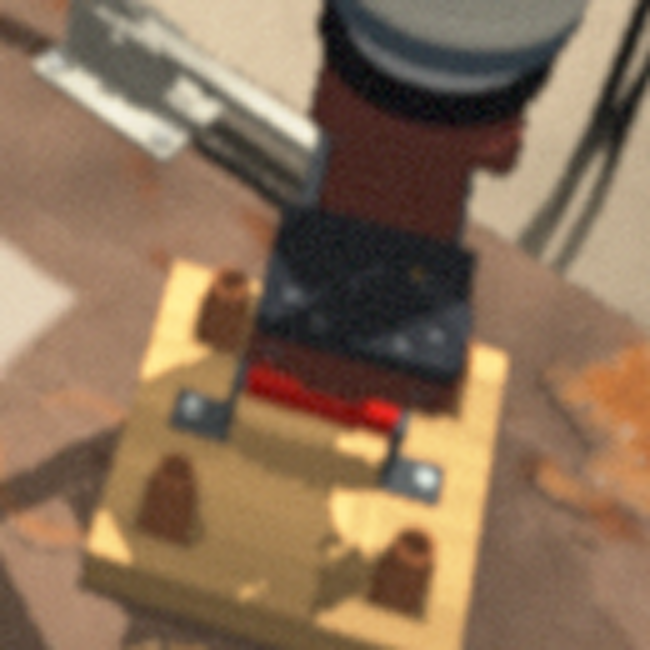

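The gripper is over the red bar and all four nozzles stand. Descending around the bar.

```bash
python3 -m crank '[[[2.5,0,-0.15],[0,0,0],5],[[2.5,0,0],[0,0,0],5],[[1.2,0,0],[0,0,0],5],[[0,0,0],[0,0,0],5],[[0,0,0],[0,0,0],5]]'
python3 -c "
from h import *
plan([490.2,-198.4,59],23)"
```

```text
t: 28.58
ee_pos: [490.5, -197.9, 59.6]
orientation: [-0.317, 1.546, 0.315]
ft_force: [0.2, -0.1, 0.3]
width: 50.0
t 28.57 pos [ 490.5 -197.9   59.6] jaw 23.1 q [-0.41  0.53  1.93 -0.    0.67 -0.81] F [ 0.2 -0.1  0.3] w 50.0
shift cm [ 0.06 -0.04 -0.05] turn [0.1 0.1 0.1] rows>= 0.0
tool axes: [[0.0, -0.39, 0.92], [-0.0, 0.92, 0.39], [-1.0, -0.0, 0.0]]
```

```bash
python3 -m crank '[[[0,0,0],[0,0,0],3],[[0,0,0],[0,0,0],2.2],[[0,0,0],[0,0,0],1.4],[[0,0,0],[0,0,0],1.4],[[0,0,0],[0,0,0],1.4]]'
python3 -m crank '[[[0,0,0],[0,0,0],1.4],[[-0.4,0,0],[0,0,0],1.4],[[-0.4,0,0],[0,0,0],1.4],[[0,0,0],[0,0,0],1.4],[[0,0,0],[0,0,0],1.4]]'
python3 -c "
from h import *
plan([490.2,-198.4,180],23)
s=get_image('scene');save(s,'k_s.png',330,190,130,130,5)"
```

```text
t: 29.2
ee_pos: [489.7, -197.6, 58.8]
orientation: [-0.316, 1.548, 0.316]
ft_force: [-1.2, -1.0, 4.3]
width: 17.4
t: 29.82
ee_pos: [489.7, -197.5, 66.5]
orientation: [-0.316, 1.548, 0.316]
ft_force: [0.5, 0.1, -6.1]
width: 17.9
t 29.82 pos [ 489.7 -197.5   66.5] jaw 23.1 q [-0.41  0.52  1.93  0.    0.69 -0.81] F [ 0.5  0.1 -6.1] w 17.9
shift cm [-1.135e+01 -1.000e-01  1.000e-02] turn [ 0.1 -0.  -0. ] rows>= 1.8
tool axes: [[-0.0, -0.39, 0.92], [0.0, 0.92, 0.39], [-1.0, 0.0, -0.0]]
```

View pics/k_s.png

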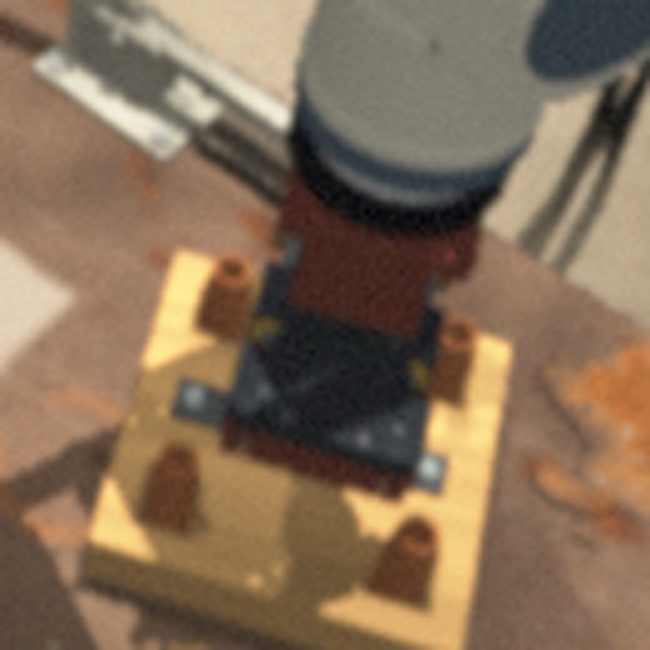

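The carrier is 8 mm up, carrying its full weight (−6.1 N) with all nozzles in. I'll raise it gently.

```bash
python3 -m crank '[[[-0.5,0,0],[0,0,0],1.4],[[-1,0,0],[0,0,0],1.4],[[-1.2,0,0],[0,0,0],1.4],[[-1.2,0,0],[0,0,0],1.4],[[-1.2,0,0],[0,0,0],1.4]]'
python3 -m crank '[[[-1.2,0,0],[0,0,0],1.4],[[-1.2,0,0],[0,0,0],1.4],[[-1.2,0,0],[0,0,0],1.4],[[-1.2,0,0],[0,0,0],1.4],[[-0.8,0,0],[0,0,0],1.4]]'
python3 -m crank '[[[-0.5,0,0],[0,0,0],1.4],[[0,0,0],[0,0,0],1.4],[[0,0,0],[0,0,0],1.4],[[0,0,0],[0,0,0],1.4],[[0,0,0],[0,0,0],1.4]]'
python3 -m crank '[[[0,0,0],[0,0,0],1.4],[[0,0,0],[0,0,0],1.4],[[0,0,0],[0,0,0],1.4],[[0,0,0],[0,0,0],1.4],[[0,0,0],[0,0,0],1.4]]'
python3 -c "
from h import *
plan([490.2,-198.4,180],23)
s=get_image('scene');save(s,'l_s.png',320,150,140,150,4);t=get_image('top');save(t,'l_t.png',340,150,130,130,4)"
```

```text
t: 30.5
ee_pos: [490.0, -197.7, 118.8]
orientation: [-0.316, 1.547, 0.316]
ft_force: [0.9, 0.6, -6.7]
width: 17.9
t: 31.12
ee_pos: [490.0, -197.7, 174.6]
orientation: [-0.316, 1.547, 0.316]
ft_force: [0.6, -0.4, -5.5]
width: 17.8
t: 31.75
ee_pos: [489.7, -197.6, 178.4]
orientation: [-0.316, 1.548, 0.316]
ft_force: [0.0, 1.3, -5.5]
width: 17.8
t: 32.38
ee_pos: [489.9, -197.6, 178.7]
orientation: [-0.316, 1.548, 0.316]
ft_force: [0.5, 0.7, -5.9]
width: 17.6
t 32.38 pos [ 489.9 -197.6  178.7] jaw 23.1 q [-0.41  0.34  1.88 -0.    0.92 -0.81] F [ 0.5  0.7 -5.9] w 17.6
shift cm [-0.13 -0.09  0.  ] turn [0.1 0.  0. ] rows>= 0.0
tool axes: [[0.0, -0.39, 0.92], [-0.0, 0.92, 0.39], [-1.0, -0.0, 0.0]]
```

View pics/l_s.png

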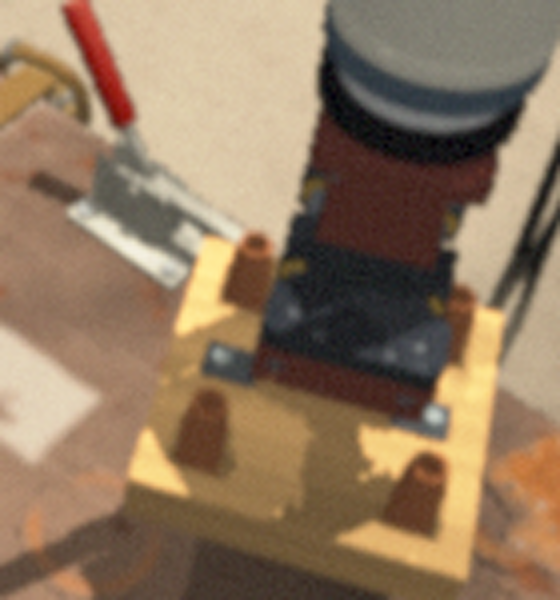

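View pics/l_t.png

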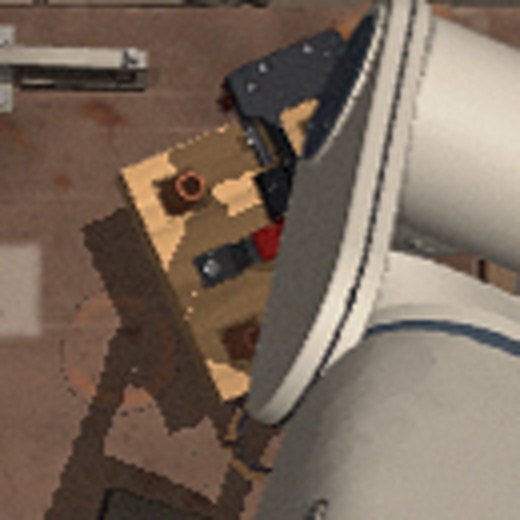

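The scene view shows the carrier lifted with all four nozzles in it. In the top view two rims are visible and the arm hides the rest. I'll check level and stillness quickly.

```bash
python3 - <<'E'
from h import *
s=get_image("scene");o=get_obs();M=R.from_euler("z",23,degrees=True).as_matrix()
z=o["ee_pos"][2]-58.8+32
P=[M@[75*a,75*b,0]+[o["ee_pos"][0],o["ee_pos"][1],z] for a,b in((1,1),(1,-1),(-1,-1),(-1,1))]
save(s,"m_s.png",320,150,140,150,4,proj(s,P));print(z-32,proj(s,P).round(1).tolist(),o["qvel"].round(4))
E
```

```text
119.87162207068218 [[370.8, 208.4], [445.3, 227.9], [435.9, 294.3], [351.2, 268.6]] [-0.0006  0.0003 -0.0004  0.0018 -0.0004 -0.0001]
```

View pics/m_s.png

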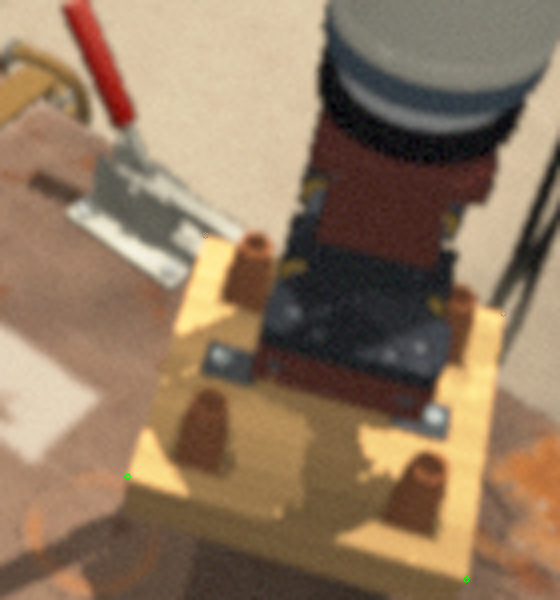

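The four corners predicted for a level carrier at 120 mm fall on the observed ones, (205,237), (503,313), (466,580) and (128,480) in the zoom, so it is level. Joint speeds are about zero.

```bash
python3 -c "
from workcell import *
print(close_job())"
```

```text
the job is handed in; nothing more can be done
None
```

I stood both spare copper nozzles in the two empty pockets. I then lifted the carrier by its red handle to about 120 mm above the table and handed the job in at about 32.5 s while holding it there.

**Last checks:**
- **Nozzles:** Before the lift, the rims of all four triangulated at 68–71.5 mm against the nominal 68 mm. That is within my pixel-reading error, but pocket 2's 71.5 mm was the largest disagreement. In the final scene picture all four are in their pockets. In the final top view the arm hid two of them.
- **Hold:** The fingers were closed on the handle at about 17.6 mm, with a load of about −6 N and joint speeds near zero. The carrier corners predicted for a level carrier matched the picture to within about a pixel.
- **Camera differences:** The two cameras disagreed by about 1–3 mm on positions. I averaged them, corrected them with a nozzle centred in the gripper, and both insertions went in with no noticeable force.
- **Other objects:** I went near the black and pink look-alikes only with clearance and did not go near the bystanders. I did not measure their final positions.

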